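Steady the rocking dispenser and clear its jam

ROBOT

A 7-joint arm with a two-finger parallel gripper is mounted at the origin on a cart in front of the work surface, level with it; the furniture and walls round the work are solid. World frame = base frame: x ahead of the robot, y to its left, z up, the work surface at z = 0. Lengths are in m, angles in rad, forces in N, time in s.
With the tool pointing down it reaches from about 0.4 to 0.875 m from the base axis. Payload 19.3 kg.
Tool frame: the origin (TCP) lies between the finger pads; the fingertips stand 17 mm ahead of it and the grasp point (between the pads) lies 2 mm behind it (bot.tips_ahead is the z of the fingertips in the tool frame, in m); z points along the fingers, y is the direction in which the jaws open and shut (so a half turn about z gives the same grasp; the last joint's range is limited). The gripper opens to 85 mm and grips with 20 to 120 N. Pads are 22 mm wide; open, the fingers measure 114 mm over their backs; the gripper's body (76 mm by 85 mm) begins 54 mm behind the grasp point. The pads swing forward as they close: fully open they stand 13 mm farther back than shut.
Start: joints at [-1.41, 0.521, -0.036, 1.599, 0.021, 1.021, -0.113], TCP at [0.143, 0.608, 0.248] pointing down, gripper open.
Joint ranges: [-2.91, 2.91], [-0.3, 2.13], [-1.5, 1.42], [0.17, 2.43], [-1.26, 4.41], [0.16, 1.93], [-2.52, 2.52]. Speed limits (rad/s): [1.89, 1.89, 2.39, 2.39, 3.01, 3.01, 3.01].

INTERFACE

Orientations are given as [roll, pitch, yaw] about the fixed x, y, z axes, in that order (R = Rz(yaw) Ry(pitch) Rx(roll)).
In Python, from workcell import telemetry, cams, job, bot gives the robot as it stands.
- The arm moves only by the tool arm_command, never from a script. Its argument "deltas" is a list of rows, each a list of 7 numbers: the opening, from -1 (shut) to 1 (fully open), so that 0 is half open, then the shift along the tool's x, y, z normalised to -1 to 1, where 1 is 150 mm, then the turn, a rotation vector about the tool's x, y, z normalised to -1 to 1, where 1 is 45 degrees. In form: [[hand, tx, ty, tz, rx, ry, rz], ...]. A call has 1 to 8 rows; each row is the pose to reach, as a shift and turn from the pose commanded when the call began, along the tool's axes at that moment; what a row does not reach only later rows make up. A row lasts 1/8 s, in which the tool goes at most 62.5 mm and 10.7 degrees, less where a joint would pass 70% of its speed; a pose out of reach is approached as far as the arm can. A call with a number of a shift or a turn outside -1 to 1 is refused whole. A call with a gripper value outside its range is refused whole. The fingers move at their own pace and stop on an object; "newtons" is the grip in N (left out, the last holds). Time passes only in rows, so rows that repeat a pose let the fingers close. It gives the time, the measured TCP pose, the force and the opening at its end, in the units of the state.
- telemetry.observe(): the state, without advancing time (a new reading comes with each control period).
- cams.grab_frame(name): name is "scene" or "top" or "wrist"; returns the picture (400x640x3 uint8, blue, green, red); there is no depth.
- cams.get_calibration(name): a dict with "fx", "fy", "cx", "cy" (pixels), "R" (3x3) and "t" (3): a world point X has camera coordinates R X + t. Camera axes: x right, y down, z forward; pixel columns grow to the right and rows downward; lengths in m; the calibration is good to about 2 mm. The wrist camera is an equidistant fisheye: a pixel r from the principal point sees the ray r / f radians off the axis. A picture is of the moment at which its call begins: read the wrist's pose just before it. get_calibration takes no time and is no camera call; for the wrist camera it gives the pose at the moment of the call.
- job.job_done(): hands the job in, once; it reports no verdict.
The state is a dict: "clock": time; "qpos": joint angles; "qd": joint speeds; "joint_efforts": joint torques, N m; "position": TCP position; "tool_rot": TCP orientation; "force": force on the tool from outside, world axes, zero at the start; "moment": the same for the moment, N m; "grip_width": finger opening in m.
Only numpy, scipy, OpenCV 4.12 (cv2) and the standard library are available. Lean on these libraries where they do the work, as an engineer would, in place of code of your own. Each camera call takes 0.05 s, during which the arm holds its last target.

TASK

The chocolate-ball dispenser leans on its one adjustable foot and its balls have jammed beside the mouth. First wind that foot down with the three-armed star handle until the stand is level and steady, with its weight on all four feet. Then put the white dish under the mouth and clear the jam by nudging the wedged red ball back up the chute, so that all three balls roll out into the dish; do not lift any ball out, and leave the other things on the counter where they are.

Things in the scene. Friction and masses are not known exactly. Their poses are not given: they have to be found in the camera images.
- stand: Ball dispenser, loose, 2.7 kg: wooden board (x -85..75, y -90..90, z 22..36 mm in its frame) carrying a sloping clear-walled chute along its rear half. Origin: plane of its three fixed feet, near the middle; x away from the robot, y left (downhill, to the mouth), z up. It leans up to 4 degrees towards its adjustable foot at first, as that foot is too short.
- chute_end (a point): Uphill end of the chute, middle of its floor, at x 32, y -81, z 89 mm of the stand's frame. The chute is open above; its floor falls 8 degrees along the stand's +y to the mouth, inside it is 74 mm wide (x -5 to 69) and its clear walls stand 30 mm above the floor.
- mouth (a point): Middle of the lip of the mouth, on the chute's floor, at x 46, y 110, z 62 mm of the stand's frame. The mouth is the rear part of the chute's low end: a passage 46 mm wide (x 23 to 69) and 25 mm long. Balls leave it along the stand's +y and land about 45 mm beyond.
- plate (a point): Middle of the upright angled plate that closes the front part of the chute's low end. It runs at 25 degrees across the chute, from the front wall (x -5, y 72 mm of the stand's frame) to the mouth (x 23, y 85 mm).
- screw_foot: Rubber pad of the adjustable foot (26 mm across, domed underneath), at the stand's front right corner (x -70, y -72 mm in the stand's frame). Origin: centre of the pad's underside. It does not turn; it is driven straight down by the star handle above it. It starts 5 to 8 mm short of where it must be.
- star (a joint): Star handle of the adjustable foot, rad. Grows as it is turned clockwise seen from above, which winds the foot down (stand up) 1.27 mm per rad (8 mm a turn). All four feet carry weight from about 3.9 to 5.6 (best 4.8); beyond that the stand rocks the other way. Starts between -1.2 and 1.2, range -2 to 7.5; it stays where it is left; turning it takes about 0.06 N m.
- star_hub (a point): Centre of the star handle, on the screw's axis at mid height of its arms, about 75 mm above the worktop. Three level round arms, 11 mm thick, 120 degrees apart, end in 15 mm balls 37 mm from the axis; a fingertip between them can push them round. A nut 25 mm across ends 13 mm or more below this point. The chute's wall is 61 mm from the axis.
- star_tip (a point): Centre of the ball at the end of one arm of the star handle, 37 mm from point star_hub; the other two arms are 120 degrees to either side.
- foot_rear_right: Fixed rubber foot at the stand's rear right (x 60, y -75 mm), 26 mm across, domed; origin: centre of its underside.
- foot_rear_left: Fixed rubber foot at the stand's rear left (x 60, y 75 mm); origin: centre of its underside. It hangs in the air while the stand leans.
- foot_front_left: Fixed rubber foot at the stand's front left (x -70, y 75 mm); origin: centre of its underside.
- ball_corner: Chocolate ball in gold foil, 40 mm, 35 g; origin: its centre. It lies in the front corner of the chute against the angled plate. Once nothing presses on it and the stand is level it rolls along the plate and out of the mouth by itself.
- ball_wedge: Chocolate ball in red foil, 40 mm, 35 g; origin: its centre. The blocking ball: wedged between the rear wall and the gold ball, just uphill of the mouth. Push it uphill (the stand's -y) by 4 cm or more and hold it there until the gold ball is out; let go and it rolls out too.
- ball_last: Chocolate ball in blue foil, 40 mm, 35 g; origin: its centre. Lies uphill of the red one at the front wall and follows it.
- dish: Round white dish, 136 mm across at the rim, 38 mm high, wall 4 mm, inner floor 6 mm up, 0.3 kg; origin: centre of its underside. Starts to the left of the stand. In place when it touches the end of the base board under the mouth, its centre 48 mm beyond the lip (stand frame x 46, y 158 mm).
- tongs_0: Steel tongs, 249 mm, bystander; origin: centre of the underside.
- sugar_shaker: Sugar shaker, 67 mm across, 114 mm high, bystander; origin: centre of the underside.
- ramekin: Ramekin, 82 mm across, 48 mm high, bystander; origin: centre of the underside.
- pastry_brush: Pastry brush, 205 mm, bystander; origin: centre of the underside.

How it is judged:
On the way, in this order (a step that is already met when the one before it is completed fails the run):
1. the stand is level and all four feet carry weight, the balls still jammed in the chute (contact force between each of screw_foot, foot_rear_right, foot_rear_left, foot_front_left and anything else above 0.7 N and angle between stand's own z axis and vertical below 0.015 rad and height (world z) of each of ball_corner, ball_wedge, ball_last above 0.07 m), for 0.5 s.
2. the red ball is nudged back up the chute, off the gold one (y of ball_wedge in the frame of stand below 0.037 m and height (world z) of ball_wedge above 0.07 m), for 0.05 s.
3. all three balls lie in the dish (horizontal distance between each of ball_corner, ball_wedge, ball_last and dish below 0.052 m and height (world z) of each of ball_corner, ball_wedge, ball_last below 0.06 m), for 0.2 s.
At the end, for the whole second after the job is handed in: The stand is within 0.015 rad of level with at least 0.7 N on each of its four feet; all three balls lie in the upright dish (centres within 52 mm of its axis and below 60 mm) and have come to rest (all of step 3 and contact force between each of screw_foot, foot_rear_right, foot_rear_left, foot_front_left and anything else above 0.7 N and angle between stand's own z axis and vertical below 0.015 rad and angle between dish's own z axis and vertical below 0.1 rad and linear speed of each of ball_corner, ball_wedge, ball_last below 0.05 m/s); the robot touches nothing.
It fails at once if a ball is lifted out of the chute (height (world z) of any of ball_corner, ball_wedge, ball_last above 0.17 m).
It fails at once if a bystander is moved by more than 30 mm (distance of any of sugar_shaker, ramekin from where it was at the start of the episode above 0.03 m).
It also fails if it takes over 61 s, if anything falls off the work surface, if the arm or the gripper's body presses on something with over 40 N, if the wrist force passes 120 N, or if a joint passes its speed limit or range.

## Working session

There is one attempt and no reset: what is moved stays moved. The work goes in short steps, Python scripts to look and compute and a tool call to move; the robot and the scene stay as the last step left them, time stands still between calls to the robot, and variables do not carry over. Pictures are saved under pics/ and viewed, and the job is handed in when it is done.

Besides the shell and the picture viewer there is one more tool, called after ">>>" by a JSON object that holds its "api" and its "payload". arm_command: Moves the arm, as the interface text tells. Its arguments: {"type":"object","properties":{"deltas":{"type":"array","items":{"type":"array","items":{"type":"number"}}},"newtons":{"type":"number"}},"required":["deltas"]}

```bash
ls; mkdir -p pics; python3 - <<'E'
from workcell import telemetry, cams, job, bot
import cv2
print(telemetry.observe()); print(bot.tips_ahead)
for n in ("scene","top","wrist"):
    c=cams.get_calibration(n); print(n,c)
    cv2.imwrite(f"pics/{n}0.png",cams.grab_frame(n))
E
```

```text
pics
{'clock': 0.0, 'qpos': array([-1.41022492,  0.52201969, -0.03632709,  1.59998578,  0.02119181,
        1.0210944 , -0.11283011]), 'qd': array([ 0.00107729, -0.00070354,  0.00093336,  0.00015482,  0.00063976,
        0.00182218,  0.00091766]), 'joint_efforts': array([ 5.88291459e-04, -9.27068281e+01,  1.98021345e+00, -3.69948220e+01,
        1.79374247e-02,  7.73346779e-03,  9.09471453e-06]), 'position': array([0.14291667, 0.60812354, 0.24773014]), 'tool_rot': array([-3.14047246e+00,  7.27712609e-05,  2.91077625e+00]), 'force': array([-0.29435057,  0.18825147,  0.46204231]), 'moment': array([-0.04751936,  0.0021227 ,  0.01304053]), 'grip_width': 0.08518583652043318}
0.017
scene {'fx': 427.81009530996636, 'fy': 427.81009530996636, 'cx': 325.43876518310157, 'cy': 198.7871372752635, 'R': array([[ 0.72790555, -0.68567286, -0.00249785],
       [-0.45966905, -0.48527194, -0.74378459],
       [ 0.50878077,  0.54255311, -0.66841473]]), 't': array([-0.32102103,  0.30845977,  1.40925723])}
top {'fx': 487.1836287025669, 'fy': 487.1836287025669, 'cx': 315.43013407379027, 'cy': 195.23343472392187, 'R': array([[ 0.01590573, -0.99982168,  0.01017923],
       [-0.99418029, -0.01689919, -0.10639533],
       [ 0.10654838, -0.0084277 , -0.9942718 ]]), 't': array([0.040984  , 0.51656727, 1.42429195])}
wrist {'fx': 309.70691628693146, 'fy': 309.70691628693146, 'cx': 319.89158635398303, 'cy': 196.8082133115178, 'R': array([[ 2.29401349e-01,  9.73331553e-01, -8.42391070e-04],
       [ 9.33140084e-01, -2.19682451e-01,  2.84586022e-01],
       [ 2.76811496e-01, -6.60704862e-02, -9.58650138e-01]]), 't': array([-0.62434095, -0.03676437,  0.38024988])}
```

View pics/scene0.png

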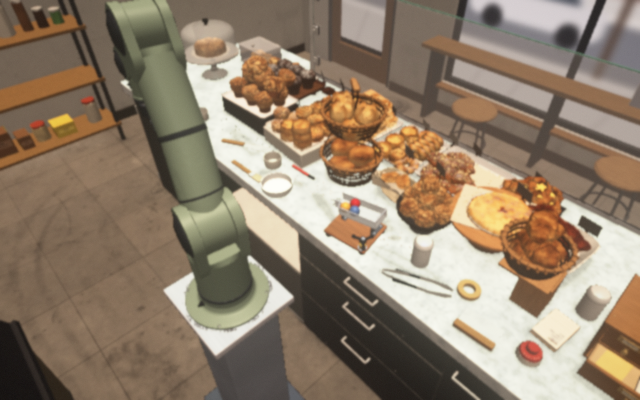

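View pics/top0.png

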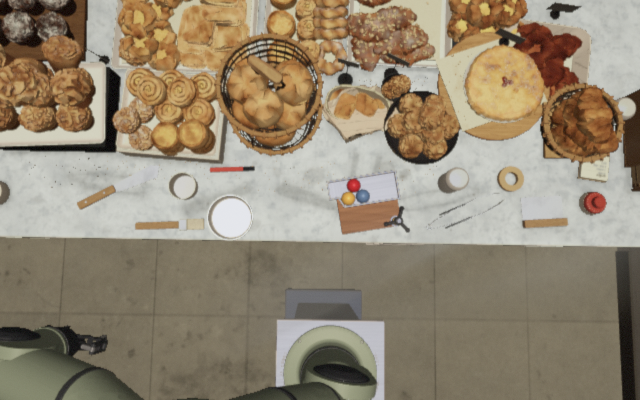

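View pics/wrist0.png

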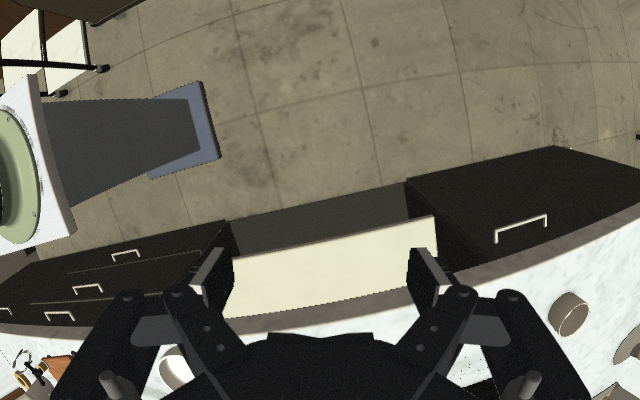

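```bash
python3 - <<'E'
import cv2
t=cv2.imread("pics/top0.png"); s=cv2.imread("pics/scene0.png")
cv2.imwrite("pics/topz.png",cv2.resize(t[160:245,315:420],None,fx=7,fy=7,interpolation=cv2.INTER_CUBIC))
cv2.imwrite("pics/scz.png",cv2.resize(s[180:265,310:410],None,fx=7,fy=7,interpolation=cv2.INTER_CUBIC))
E
```

```text
(no output)
```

View pics/topz.png

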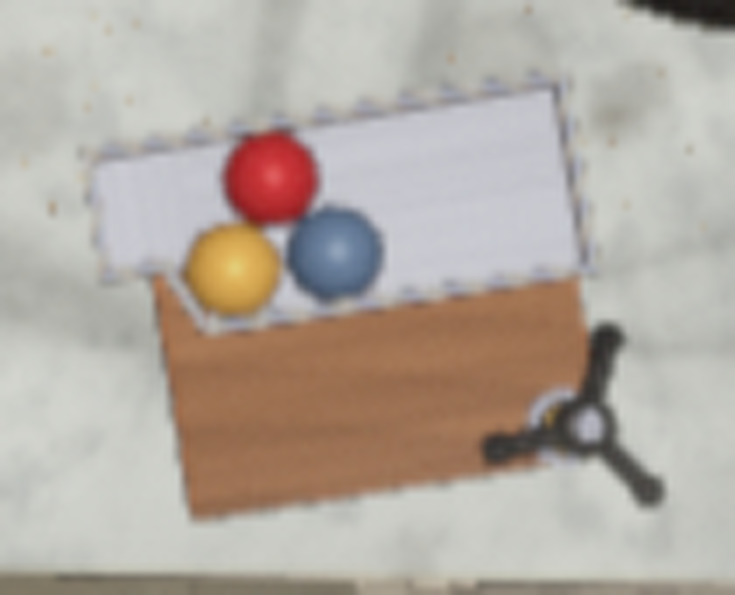

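View pics/scz.png

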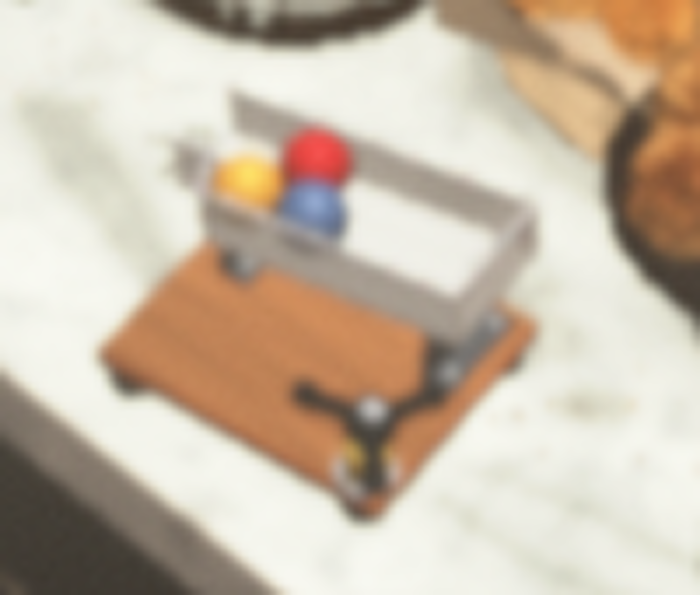

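```bash
cat > h.py <<'E'
import numpy as np, cv2
from workcell import telemetry, cams, job, bot
def ray(c,u,v):
    R=np.array(c['R']);t=np.array(c['t'])
    x=(u-c['cx'])/c['fx'];y=(v-c['cy'])/c['fy']
    if c.get('fish'):
        r=np.hypot(x,y); d=np.array([x/r*np.sin(r),y/r*np.sin(r),np.cos(r)]) if r>1e-9 else np.array([0,0,1.])
    else: d=np.array([x,y,1.])
    return -R.T@t, R.T@d
def onz(c,u,v,z):
    o,d=ray(c,u,v); return o+d*(z-o[2])/d[2]
def tri(c1,p1,c2,p2):
    o1,d1=ray(c1,*p1);o2,d2=ray(c2,*p2)
    A=np.stack([d1,-d2],1); s=np.linalg.lstsq(A,o2-o1,rcond=None)[0]
    a=o1+s[0]*d1;b=o2+s[1]*d2
    return (a+b)/2,np.linalg.norm(a-b)
def proj(c,X):
    p=np.array(c['R'])@X+np.array(c['t'])
    if c.get('fish'):
        r=np.hypot(p[0],p[1]);th=np.arctan2(r,p[2]);return c['cx']+c['fx']*th*p[0]/r,c['cy']+c['fy']*th*p[1]/r
    return c['cx']+c['fx']*p[0]/p[2],c['cy']+c['fy']*p[1]/p[2]
def cal(n):
    c=dict(cams.get_calibration(n)); 
    if n=='wrist': c['fish']=True
    return c
E
python3 - <<'E'
from h import *
np.set_printoptions(precision=4,suppress=True)
T=cal('top');S=cal('scene')
f=lambda x,y:((x+.5)/7-.5+315,(y+.5)/7-.5+160)
g=lambda x,y:((x+.5)/7-.5+310,(y+.5)/7-.5+180)
for n,p,q,z in [('hub',(588,425),(372,410),.08),('tipR',(605,337),(437,390),.075),('tipL',(497,447),(303,393),.075),('tipF',(650,490),(378,480),.075),
 ('red',(270,178),(317,158),.09),('gold',(233,270),(248,183),.09),('blue',(335,253),(315,210),.09),
 ('FL',(192,518),(105,352),.036),
 ('chRR',(560,85),(535,210),.12),('chFR',(585,272),(462,308),.115),('chRL',(93,155),(235,95),.09),('cHFL',(103,282),None,.085),('FR0',(570,462),(375,510),.032)]:
    print(n,onz(T,*f(*p),z),*(tri(T,f(*p),S,g(*q)) if q else []))
im=cv2.imread('pics/top0.png')
sub=im[185:250,200:260]; g_=cv2.cvtColor(sub,cv2.COLOR_BGR2HSV)
cv2.imwrite('pics/dz.png',cv2.resize(im[160:245,155:265],None,fx=7,fy=7,interpolation=cv2.INTER_CUBIC))
E
```

```text
hub [ 0.4422 -0.189   0.08  ] [ 0.4416 -0.1882  0.0821] 0.0011930877012561346
tipR [ 0.4788 -0.197   0.075 ] [ 0.4789 -0.197   0.0757] 0.0005211421035597232
tipL [ 0.4328 -0.1525  0.075 ] [ 0.4319 -0.1519  0.0734] 0.0027025424795560434
tipF [ 0.4163 -0.2153  0.075 ] [ 0.4163 -0.2158  0.0724] 8.008503233793821e-05
red [ 0.5404 -0.0573  0.09  ] [ 0.5386 -0.0561  0.1018] 0.0005789324643095853
gold [ 0.5023 -0.0425  0.09  ] [ 0.5013 -0.0418  0.0979] 0.0005001991150906881
blue [ 0.51   -0.0841  0.09  ] [ 0.5088 -0.0829  0.1016] 4.594965665220908e-05
FL [ 0.4029 -0.0303  0.036 ] [ 0.4044 -0.0317  0.0313] 0.0035138543838339987
chRR [ 0.5761 -0.1709  0.12  ] [ 0.5768 -0.1715  0.1182] 0.001082032460631309
chFR [ 0.5014 -0.1816  0.115 ] [ 0.5042 -0.1849  0.1068] 0.005226485258717425
chRL [0.5486 0.0151 0.09  ] [0.5481 0.0151 0.0951] 0.0004729295802145618
cHFL [0.497  0.0101 0.085 ]
FR0 [ 0.4292 -0.19    0.032 ] [ 0.4334 -0.1955  0.0188] 0.009480317908563842
```

View pics/dz.png

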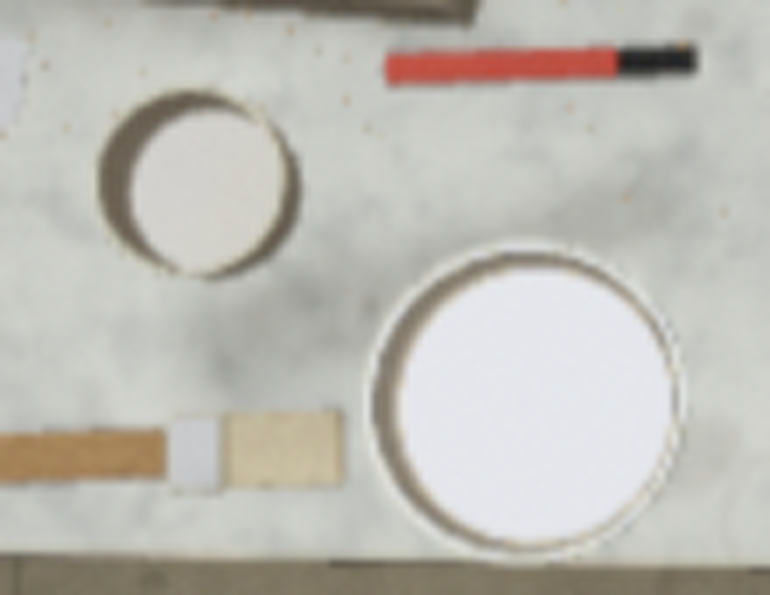

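```bash
cat >> h.py <<'E'
from scipy.spatial.transform import Rotation as Ro
def mv(p,yaw,cur=None,hand=-1):
    """row from current pose (measured or given pos,yaw) to world p,yaw tool down"""
    s=telemetry.observe()
    p0=s['position'] if cur is None else np.array(cur[:3]); R0=Ro.from_euler('xyz',s['tool_rot'] if cur is None else [np.pi,0,cur[3]])
    d=R0.inv().apply(np.array(p)-p0)/.15
    r=(R0.inv()*Ro.from_euler('xyz',[np.pi,0,yaw])).as_rotvec()/(np.pi/4)
    return [hand]+[round(float(v),3) for v in d]+[round(float(v),3) for v in r]
E
python3 - <<'E'
from h import *
np.set_printoptions(precision=4,suppress=True)
T=cal('top');W=cal('wrist');s=telemetry.observe()
R=Ro.from_euler('xyz',s['tool_rot']).as_matrix()
cc=-W['R'].T@W['t']; print('cam in tool',R.T@(cc-s['position']),'axes\n',R.T@W['R'].T)
print('dish',onz(T,(527+.5)/7-.5+155,(400+.5)/7-.5+160,.038))
for n,(u,v),z in [('shak',(457,180),.1),('ram',(183,186),.04)]: print(n,onz(T,u,v,z))
print(mv([.42,-.12,.25],1.17))
E
```

```text
cam in tool [ 0.0726 -0.0002 -0.1267] axes
 [[-0.0007 -0.9587 -0.2845]
 [ 1.     -0.0007 -0.0001]
 [-0.0001 -0.2845  0.9587]]
dish [0.4469 0.3    0.038 ]
shak [ 0.5585 -0.3523  0.1   ]
ram [0.5352 0.4408 0.04  ]
[-1, -2.908, -4.304, -0.011, -0.001, 0.001, 2.217]
```

```bash
cat >> h.py <<'E'
def plan(wps,hand=-1):
    """wps list of (x,y,z,yaw); print rows chained from current pose"""
    s=telemetry.observe(); cur=list(s['position'])+[s['tool_rot'][2]]
    for w in wps:
        d=np.array(w[:3])-np.array(cur[:3]); dy=(w[3]-cur[3]+np.pi)%(2*np.pi)-np.pi
        n=int(max(np.ceil(np.linalg.norm(d)/.149),np.ceil(abs(dy)/.78),1))
        for i in range(n):
            nx=list(np.array(cur[:3])+d/n)+[cur[3]+dy/n]
            r=mv(nx[:3],nx[3],cur,hand); print(r,'rows>=',max(np.linalg.norm(d/n)/.0625,abs(dy/n)/.187).round(1)); cur=nx
E
python3 -c "
from h import *
plan([(.40,.35,.25,1.9),(.42,-.14,.25,1.17)])"
```

```text
[-1, -0.687, -0.428, -0.005, 0.0, -0.0, 0.429] rows>= 1.9
[-1, -0.79, -0.177, -0.005, 0.0, -0.0, 0.429] rows>= 1.9
[-1, -0.804, 0.094, -0.005, 0.0, -0.0, 0.429] rows>= 1.9
[-1, -0.784, -0.232, -0.0, -0.0, -0.0, 0.232] rows>= 2.0
[-1, -0.813, -0.086, -0.0, -0.0, -0.0, 0.232] rows>= 2.0
[-1, -0.815, 0.063, 0.0, -0.0, -0.0, 0.232] rows>= 2.0
[-1, -0.79, 0.209, 0.0, 0.0, -0.0, 0.232] rows>= 2.0
```

>>> {"api": "arm_command", "payload": {"deltas": [[-1,-0.687,-0.428,0,0,0,0.429],[-1,-0.687,-0.428,0,0,0,0.429],[-1,-0.687,-0.428,0,0,0,0.429]]}}

```text
clock: 0.52
position: [0.2323, 0.5193, 0.2486]
tool_rot: [-3.142, 0.002, 2.566]
force: [-0.2, 1.0, 0.3]
grip_width: 0.0322
```

>>> {"api": "arm_command", "payload": {"deltas": [[-1,-0.79,-0.177,0,0,0,0.429],[-1,-0.79,-0.177,0,0,0,0.429],[-1,-0.79,-0.177,0,0,0,0.429]]}}

```text
clock: 0.9
position: [0.3171, 0.4334, 0.2485]
tool_rot: [3.141, 0.001, 2.23]
force: [-0.1, 0.4, -0.3]
grip_width: -0.0001
```

>>> {"api": "arm_command", "payload": {"deltas": [[-1,-0.804,0.094,0,0,0,0.429],[-1,-0.804,0.094,0,0,0,0.429],[-1,-0.804,0.094,0,0,0,0.429]]}}

```text
clock: 1.27
position: [0.4022, 0.3476, 0.2484]
tool_rot: [3.141, 0.001, 1.894]
force: [-0.6, 0.3, -0.3]
grip_width: 0.0001
```

Works; continuing, with a look at the dish on the way.

```bash
python3 -c "
from h import *
W=cal('wrist'); im=cams.grab_frame('wrist'); cv2.imwrite('pics/w1.png',im); np.save('w1.npy',W,allow_pickle=True)"
```

>>> {"api": "arm_command", "payload": {"deltas": [[-1,-0.784,-0.232,0,0,0,0.232],[-1,-0.784,-0.232,0,0,0,0.232],[-1,-0.784,-0.232,0,0,0,0.232]]}}

```text
clock: 1.7
position: [0.4045, 0.2255, 0.2486]
tool_rot: [-3.141, 0.0, 1.717]
force: [0.4, 1.3, 0.2]
grip_width: 0.0001
```

>>> {"api": "arm_command", "payload": {"deltas": [[-1,-0.813,-0.086,0,0,0,0.232],[-1,-0.813,-0.086,0,0,0,0.232],[-1,-0.813,-0.086,0,0,0,0.232]]}}

```text
clock: 2.08
position: [0.41, 0.1035, 0.2485]
tool_rot: [3.141, -0.0, 1.534]
force: [0.6, 1.1, -0.2]
grip_width: -0.0001
```

>>> {"api": "arm_command", "payload": {"deltas": [[-1,-0.815,0.063,0,0,0,0.232],[-1,-0.815,0.063,0,0,0,0.232],[-1,-0.815,0.063,0,0,0,0.232]]}}

```text
clock: 2.45
position: [0.4156, -0.019, 0.2485]
tool_rot: [3.141, 0.0, 1.352]
force: [0.8, 1.4, 0.4]
grip_width: -0.0003
```

>>> {"api": "arm_command", "payload": {"deltas": [[-1,-0.79,0.209,0,0,0,0.232],[-1,-0.79,0.209,0,0,0,0.232],[-1,-0.79,0.209,0,0,0,0.232],[-1,-0.79,0.209,0,0,0,0.232]]}}

```text
clock: 2.95
position: [0.421, -0.138, 0.248]
tool_rot: [-3.141, -0.0, 1.174]
force: [-0.8, -0.5, -0.7]
grip_width: 0.0001
```

```bash
python3 -c "
from h import *
W=cal('wrist'); im=cams.grab_frame('wrist'); cv2.imwrite('pics/w2.png',im); np.save('w2.npy',W,allow_pickle=True); print(telemetry.observe()['qpos'])"
```

```text
[-0.34315328  0.27593188  0.64136437  2.07879644 -0.2187711   0.85217625
  0.02929313]
```

View pics/w2.png

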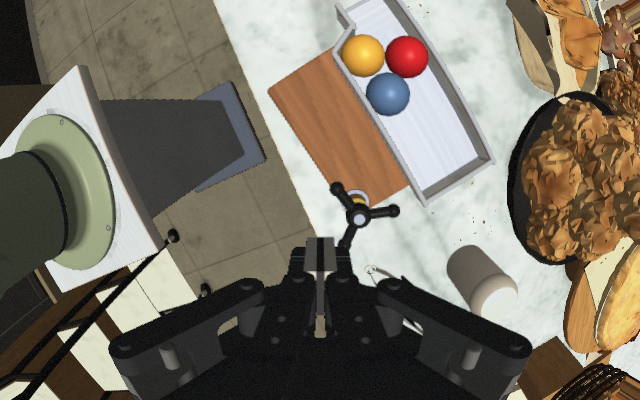

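View pics/w1.png

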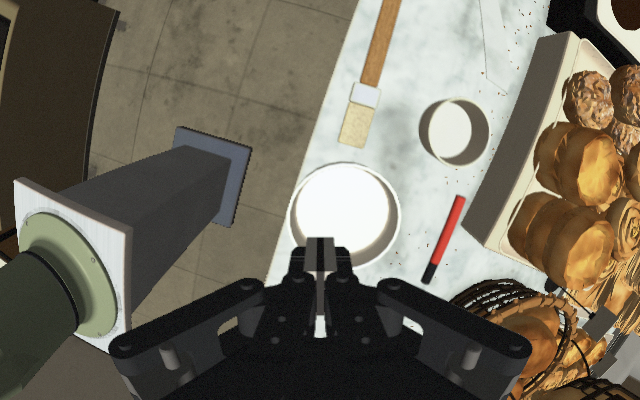

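```bash
python3 -c "
import cv2
im=cv2.imread('pics/w2.png'); cv2.imwrite('pics/w2z.png',cv2.resize(im[0:260,260:500],None,fx=2.3,fy=2.3,interpolation=cv2.INTER_CUBIC))"
```

```text
(no output)
```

View pics/w2z.png

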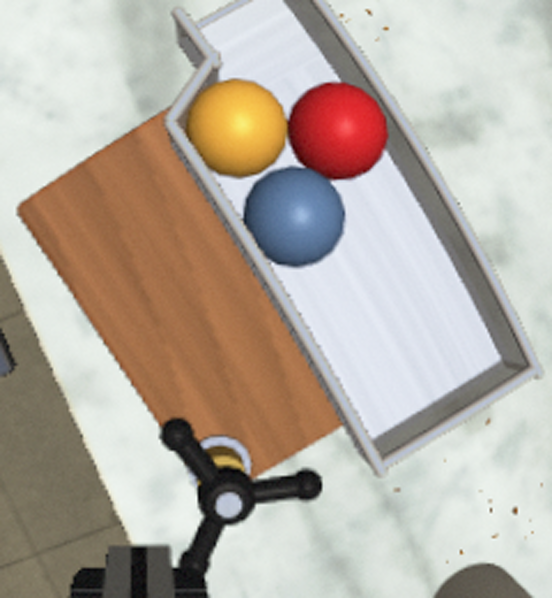

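```bash
python3 - <<'E'
from h import *
np.set_printoptions(precision=4,suppress=True)
W=np.load('w2.npy',allow_pickle=True).item(); T=cal('top'); S=cal('scene')
f=lambda x,y:((x+.5)/7-.5+315,(y+.5)/7-.5+160)
w=lambda x,y:((x+.5)/2.3-.5+260,(y+.5)/2.3-.5)
g=lambda x,y:((x+.5)/7-.5+310,(y+.5)/7-.5+180)
D=dict(hub=((588,425),(228,500)),tipR=((605,337),(310,484)),tipL=((497,447),(177,432)),tipF=((650,490),(195,565)),
red=((270,178),(338,131)),gold=((233,270),(238,128)),blue=((335,253),(295,217)),FL=((192,518),(20,210)),chRR=((560,85),(537,371)),chFR=((585,272),(381,472)),plate=((207,330),(172,123)))
for k,(a,b) in D.items():
    X,e=tri(T,f(*a),W,w(*b)); print(k,X,round(e,4),'wrist@.075',onz(W,*w(*b),.075)[:2])
# dish from w1
W1=np.load('w1.npy',allow_pickle=True).item()
for z in (.038,): print([onz(W1,u,v,z)[:2] for u,v in [(289,215),(400,213),(343,163)]])
# own fingertip check: project tip
s=telemetry.observe(); print('tip px',proj(W,s['position']+[0,0,-.017]))
E
```

```text
hub [ 0.4428 -0.1907  0.0706] 0.0003 wrist@.075 [ 0.443  -0.1891]
tipR [ 0.4797 -0.197   0.0744] 0.0017 wrist@.075 [ 0.4805 -0.1967]
tipL [ 0.4332 -0.1541  0.0634] 0.0006 wrist@.075 [ 0.4335 -0.1508]
tipF [ 0.4167 -0.2168  0.0676] 0.0003 wrist@.075 [ 0.4176 -0.2134]
red [ 0.5389 -0.0563  0.1002] 0.0003 wrist@.075 [ 0.5471 -0.0548]
gold [ 0.5017 -0.042   0.1   ] 0.0007 wrist@.075 [ 0.5068 -0.0395]
blue [ 0.5081 -0.0822  0.1066] 0.0004 wrist@.075 [ 0.515  -0.0832]
FL [ 0.4033 -0.0309  0.026 ] 0.0001 wrist@.075 [ 0.4097 -0.0366]
chRR [ 0.5749 -0.1679  0.1314] 0.0024 wrist@.075 [ 0.6048 -0.1889]
chFR [ 0.4997 -0.1774  0.137 ] 0.0014 wrist@.075 [ 0.5138 -0.2047]
plate [ 0.4778 -0.0315  0.1027] 0.0024 wrist@.075 [ 0.4821 -0.0276]
[array([0.3839, 0.2889]), array([0.507 , 0.3322]), array([0.4228, 0.3662])]
tip px (np.float64(320.0439927688125), np.float64(251.36283865153177))
```

```bash
python3 -c "
from h import *
plan([(.415,-.182,.16,.1525),(.415,-.182,.079,.1525)])"
```

```text
[-1, -0.144, 0.039, 0.294, 0.0, -0.0, 0.651] rows>= 2.7
[-1, -0.107, 0.104, 0.294, 0.0, -0.0, 0.651] rows>= 2.7
[-1, 0.0, -0.0, 0.54, 0.0, -0.0, 0.0] rows>= 1.3
```

>>> {"api": "arm_command", "payload": {"deltas": [[-1,-0.144,0.039,0.294,0,0,0.651],[-1,-0.144,0.039,0.294,0,0,0.651],[-1,-0.144,0.039,0.294,0,0,0.651]]}}

```text
clock: 3.38
position: [0.4176, -0.1602, 0.2037]
tool_rot: [-3.141, 0.001, 0.658]
force: [0.7, 0.4, -0.9]
grip_width: 0.0002
```

>>> {"api": "arm_command", "payload": {"deltas": [[-1,-0.107,0.104,0.294,0,0,0.651],[-1,-0.107,0.104,0.294,0,0,0.651],[-1,-0.107,0.104,0.294,0,0,0.651],[-1,-0.107,0.104,0.294,0,0,0.651]]}}

```text
clock: 3.88
position: [0.4148, -0.1824, 0.1598]
tool_rot: [-3.141, 0.001, 0.153]
force: [0.1, 0.2, 0.1]
grip_width: 0.0001
```

```bash
python3 -c "
from h import *
W=cal('wrist'); im=cams.grab_frame('wrist'); cv2.imwrite('pics/w3.png',im); np.save('w3.npy',W,allow_pickle=True); s=telemetry.observe();print(s['qpos'],s['position'],s['tool_rot'])
plan([(.415,-.182,.079,.1525)])"
```

```text
[-0.30877669  0.52338891  0.79847653  2.14762987 -0.58899677  0.70063226
 -0.52582452] [ 0.41469982 -0.18268429  0.15995054] [-3.14125983e+00  2.54817846e-04  1.54656173e-01]
[-1, 0.003, -0.004, 0.54, -0.0, -0.0, 0.003] rows>= 1.3
```

View pics/w3.png

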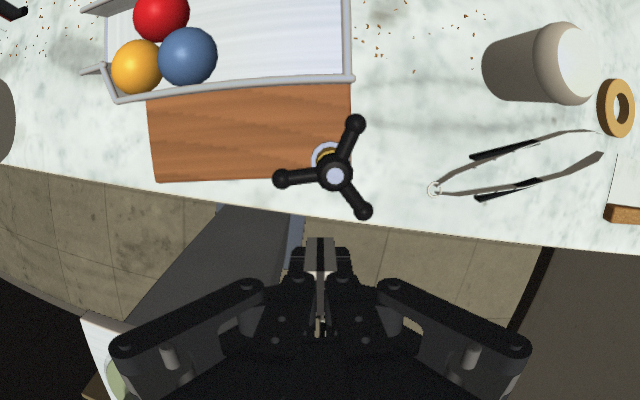

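```bash
python3 - <<'E'
from h import *
np.set_printoptions(precision=4,suppress=True)
W=np.load('w3.npy',allow_pickle=True).item();W2=np.load('w2.npy',allow_pickle=True).item()
w=lambda x,y:((x+.5)/2.3-.5+260,(y+.5)/2.3-.5)
for n,p,q in [('hub',(335,176),(228,500)),('tR',(355,124),(310,484)),('tL',(281,179),(177,432)),('tF',(364,211),(195,565)),('FL',(155,182),(20,210))]:
    print(n,onz(W,*p,.073),tri(W,p,W2,w(*q)))
print(proj(W,np.array([.415,-.182,.064])))
E
```

```text
hub [ 0.4402 -0.1893  0.073 ] (array([ 0.4423, -0.1883,  0.0786]), np.float64(0.002030229851782611))
tR [ 0.4786 -0.197   0.073 ] (array([ 0.4795, -0.1961,  0.0774]), np.float64(0.0016312691360639534))
tL [ 0.4323 -0.1517  0.073 ] (array([ 0.433 , -0.1515,  0.0736]), np.float64(0.0011956563451640094))
tF [ 0.4176 -0.2147  0.073 ] (array([ 0.4172, -0.2149,  0.0719]), np.float64(0.00011311782326727275))
FL [ 0.4158 -0.0514  0.073 ] (array([ 0.4049, -0.0325,  0.0395]), np.float64(0.00037402084985294765))
(np.float64(319.44421626112756), np.float64(204.14096576169243))
```

```bash
cat >> h.py <<'E'
def circ(cx,cy,r,z,a0,a1,step,yaw,cur=None):
    n=int(np.ceil(abs(a1-a0)/step)); A=np.linspace(a0,a1,n+1)[1:]
    s=telemetry.observe(); cur=list(s['position'])+[s['tool_rot'][2]] if cur is None else cur
    for k in range(0,n,8):
        rows=[]
        for a in A[k:k+8]:
            p=[cx+r*np.cos(np.radians(a)),cy+r*np.sin(np.radians(a)),z]
            m=mv(p,yaw,cur); rows.append([-1]+[round(v,2) for v in m[1:4]]+[0,0,0])
        print(rows); cur=p+[yaw]
E
python3 -c "
from h import *
circ(.444,-.187,.029,.079,166,-55,14,.1525,[.415,-.182,.079,.1525])"
```

```text
[[-1, 0.03, -0.05, -0.0, 0, 0, 0], [-1, 0.06, -0.09, -0.0, 0, 0, 0], [-1, 0.1, -0.11, -0.0, 0, 0, 0], [-1, 0.15, -0.13, -0.0, 0, 0, 0], [-1, 0.19, -0.13, -0.0, 0, 0, 0], [-1, 0.24, -0.12, -0.0, 0, 0, 0], [-1, 0.28, -0.11, -0.0, 0, 0, 0], [-1, 0.32, -0.08, -0.0, 0, 0, 0]]
[[-1, 0.03, 0.04, 0.0, 0, 0, 0], [-1, 0.05, 0.08, 0.0, 0, 0, 0], [-1, 0.06, 0.12, 0.0, 0, 0, 0], [-1, 0.06, 0.17, 0.0, 0, 0, 0], [-1, 0.05, 0.21, 0.0, 0, 0, 0], [-1, 0.02, 0.26, 0.0, 0, 0, 0], [-1, -0.01, 0.29, 0.0, 0, 0, 0], [-1, -0.05, 0.31, 0.0, 0, 0, 0]]
```

>>> {"api": "arm_command", "payload": {"deltas": [[-1,0,0,0.27,0,0,0],[-1,0,0,0.54,0,0,0],[-1,0,0,0.54,0,0,0],[-1,0,0,0.54,0,0,0]]}}

```text
clock: 4.42
position: [0.4146, -0.1843, 0.0803]
tool_rot: [3.141, -0.001, 0.15]
force: [-0.4, 0.5, 0.5]
grip_width: 0.0001
```

>>> {"api": "arm_command", "payload": {"deltas": [[-1,0.03,-0.05,0,0,0,0],[-1,0.06,-0.09,0,0,0,0],[-1,0.1,-0.11,0,0,0,0],[-1,0.15,-0.13,0,0,0,0],[-1,0.19,-0.13,0,0,0,0],[-1,0.24,-0.12,0,0,0,0],[-1,0.28,-0.11,0,0,0,0],[-1,0.32,-0.08,0,0,0,0]]}}

```text
clock: 5.42
position: [0.46, -0.1646, 0.0789]
tool_rot: [-3.14, 0.001, 0.149]
force: [-1.7, 2.6, 0.7]
grip_width: -0.0001
```

```bash
python3 -c "
from h import *
im=cams.grab_frame('top'); 
cv2.imwrite('pics/w4.png',cams.grab_frame('wrist'));s=telemetry.observe();print(s['position'],s['force'],s['qpos'])
cv2.imwrite('pics/t4.png',cv2.resize(im[160:245,315:420],None,fx=6,fy=6,interpolation=cv2.INTER_CUBIC))"
```

```text
[ 0.46055905 -0.16529474  0.07900142] [ 0.86243751  2.26293879 -0.94436722] [-0.22838154  0.69506375  0.6289567   2.10117072 -0.75527801  0.58207518
 -0.47441732]
```

View pics/w4.png

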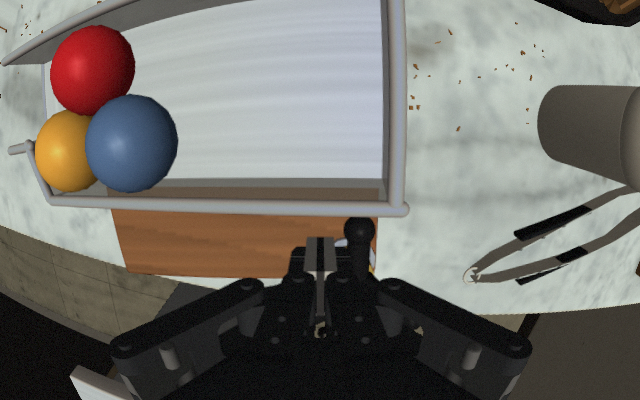

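>>> {"api": "arm_command", "payload": {"deltas": [[-1,0.03,0.04,0,0,0,0],[-1,0.05,0.08,0,0,0,0],[-1,0.06,0.12,0,0,0,0],[-1,0.06,0.17,0,0,0,0],[-1,0.05,0.21,0,0,0,0],[-1,0.02,0.26,0,0,0,0],[-1,-0.01,0.29,0,0,0,0],[-1,-0.05,0.31,0,0,0,0]]}}

```text
clock: 6.52
position: [0.4591, -0.2129, 0.0792]
tool_rot: [3.141, -0.0, 0.148]
force: [2.5, 1.4, 1.8]
grip_width: -0.0
```

```bash
python3 -c "
from h import *
im=cams.grab_frame('top'); 
cv2.imwrite('pics/w5.png',cams.grab_frame('wrist'));s=telemetry.observe();print(s['position'],s['force'],s['qpos'])
plan([(.421,-.138,.248,1.174)])
cv2.imwrite('pics/t5.png',cv2.resize(im[160:245,315:420],None,fx=6,fy=6,interpolation=cv2.INTER_CUBIC))"
```

```text
[ 0.45864492 -0.21314035  0.07929709] [1.41052127 0.34923936 0.88345022] [-0.12832791  0.71094851  0.62764702  2.05968082 -0.73835163  0.60501229
 -0.40664135]
[-1, -0.087, -0.266, -0.562, 0.0, 0.0, -0.654] rows>= 2.7
[-1, 0.055, -0.275, -0.562, 0.0, 0.0, -0.654] rows>= 2.7
```

View pics/w5.png

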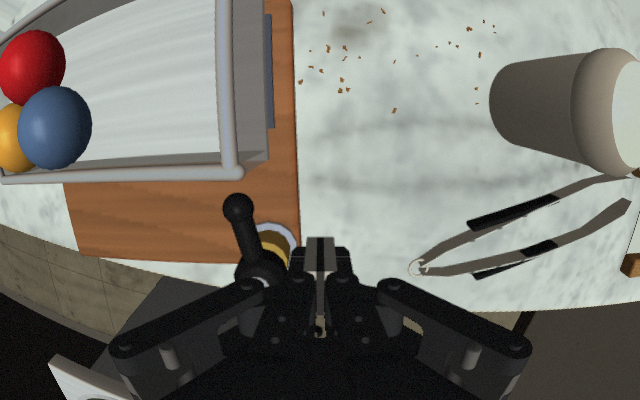

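View pics/t5.png

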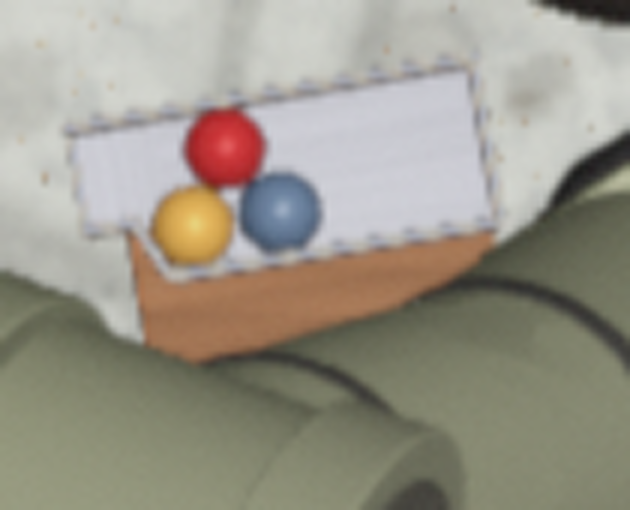

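>>> {"api": "arm_command", "payload": {"deltas": [[-1,0.035,-0.016,0,0,0,0],[-1,0.035,-0.016,-0.3,0,0,0],[-1,-0.05,-0.2,-0.55,0,0,-0.3],[-1,-0.087,-0.266,-0.562,0,0,-0.654],[-1,-0.087,-0.266,-0.562,0,0,-0.654],[-1,-0.087,-0.266,-0.562,0,0,-0.654]]}}

```text
clock: 7.38
position: [0.4407, -0.1746, 0.1636]
tool_rot: [3.141, -0.001, 0.662]
force: [-0.2, -0.1, -0.7]
grip_width: 0.0001
```

>>> {"api": "arm_command", "payload": {"deltas": [[-1,0.055,-0.275,-0.562,0,0,-0.654],[-1,0.055,-0.275,-0.562,0,0,-0.654],[-1,0.055,-0.275,-0.562,0,0,-0.654],[-1,0.055,-0.275,-0.562,0,0,-0.654],[-1,0.055,-0.275,-0.562,0,0,-0.654]]}}

```text
clock: 8.0
position: [0.4214, -0.1374, 0.2473]
tool_rot: [-3.141, 0.001, 1.17]
force: [-0.5, 0.9, -0.3]
grip_width: -0.0002
```

```bash
python3 -c "
from h import *
W=cal('wrist'); im=cams.grab_frame('wrist'); cv2.imwrite('pics/w6.png',im); np.save('w6.npy',W,allow_pickle=True); s=telemetry.observe();print(s['position'],s['tool_rot'])
cv2.imwrite('pics/w6z.png',cv2.resize(im[0:260,260:500],None,fx=2.3,fy=2.3,interpolation=cv2.INTER_CUBIC))"
```

```text
[ 0.42139989 -0.1374476   0.24727243] [-3.14068901e+00  7.19903879e-04  1.17134908e+00]
```

View pics/w6z.png

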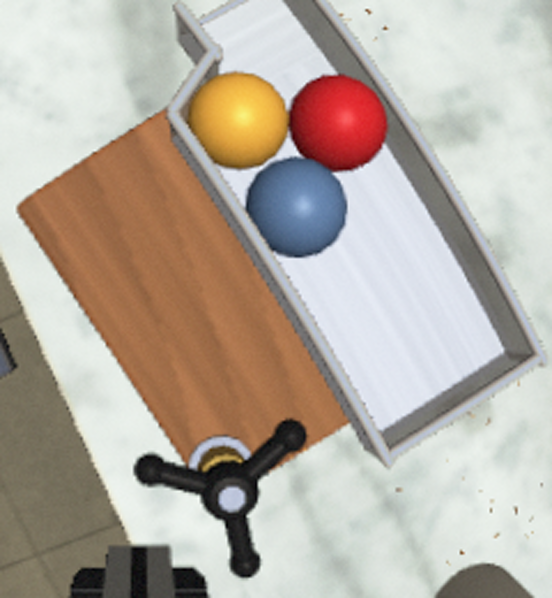

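```bash
python3 - <<'E'
from h import *
np.set_printoptions(precision=4,suppress=True)
w=lambda x,y:((x+.5)/2.3-.5+260,(y+.5)/2.3-.5)
def ang(Wn,hub,tips,zt,zh):
    W=np.load(Wn,allow_pickle=True).item()
    P=np.array([onz(W,*w(*t),zt)[:2] for t in tips]); c=P.mean(0)
    d=P-c; print(c,np.degrees(np.arctan2(d[:,1],d[:,0])),np.hypot(*d.T))
ang('w2.npy',(228,500),[(310,484),(177,432),(195,565)],.073,.08)
ang('w6.npy',(230,494),[(290,433),(150,468),(245,567)],.075,.08)
# optical flow of chute/board features
a=cv2.imread('pics/w2.png',0);b=cv2.imread('pics/w6.png',0)
pts={'chRR':(537,371),'chFR':(381,472),'FL':(20,210),'plate':(172,123),'iRR':(505,352),'iFR':(372,432),'lipend':(180,12),'chipmid':(345,440)}
p=np.array([w(*v) for v in pts.values()],np.float32).reshape(-1,1,2)
q,st,e=cv2.calcOpticalFlowPyrLK(a,b,p,None,winSize=(15,15))
W2=np.load('w2.npy',allow_pickle=True).item();W6=np.load('w6.npy',allow_pickle=True).item()
Z=dict(chRR=.119,chFR=.119,FL=.036,plate=.098,iRR=.09,iFR=.09,lipend=.095,chipmid=.036)
for k,pp,qq,s in zip(pts,p[:,0],q[:,0],st): print(k,pp,qq-pp,s, onz(W2,*pp,Z[k])[:2],1e3*(onz(W6,*qq,Z[k])-onz(W2,*pp,Z[k]))[:2])
# background counter shift
E
```

```text
[ 0.4438 -0.1877] [ -14.9328  105.9383 -134.8422] [0.0381 0.0379 0.0375]
[ 0.4451 -0.1846] [ 22.7965 140.0071 -99.2519] [0.0376 0.0371 0.0389]
chRR [493.1956 161.0217] [ 2.0477 -5.1025] [1] [ 0.5819 -0.1717] [3.291  4.0586]
chFR [425.3696 204.9348] [ 3.0219 -3.944 ] [1] [ 0.5043 -0.1851] [3.7676 2.9513]
FL [268.4131  91.0217] [ 0.07   -0.4879] [1] [ 0.4046 -0.032 ] [1.0463 0.8838]
plate [334.5     53.1957] [ 1.1465 -3.3113] [1] [ 0.4795 -0.0309] [2.7279 2.5789]
iRR [479.2826 152.7609] [ 1.6353 -3.6899] [1] [ 0.5831 -0.1687] [2.7622 3.1044]
iFR [421.4565 187.5435] [ 3.3657 -3.4818] [1] [ 0.512  -0.1791] [4.347  2.4498]
lipend [337.9783   4.9348] [ 0.5247 -2.2095] [1] [0.501  0.0113] [2.0144 1.8096]
chipmid [409.7174 191.0217] [ 3.3714 -1.4748] [1] [ 0.5092 -0.1979] [4.3058 0.4963]
```

```bash
python3 -c "
from h import *
plan([(.418,-.195,.16,.1525),(.418,-.195,.079,.1525)])
circ(.445,-.185,.029,.079,200,129,15,.1525,[.418,-.195,.079,.1525])"
```

```text
[-1, -0.181, 0.064, 0.291, 0.0, -0.0, 0.649] rows>= 2.7
[-1, -0.127, 0.144, 0.291, 0.0, -0.0, 0.649] rows>= 2.7
[-1, 0.0, -0.0, 0.54, 0.0, 0.0, 0.0] rows>= 1.3
[[-1, -0.01, -0.05, -0.0, 0, 0, 0], [-1, 0.0, -0.1, -0.0, 0, 0, 0], [-1, 0.02, -0.14, -0.0, 0, 0, 0], [-1, 0.05, -0.18, -0.0, 0, 0, 0], [-1, 0.09, -0.21, -0.0, 0, 0, 0]]
```

>>> {"api": "arm_command", "payload": {"deltas": [[-1,-0.181,0.064,0.291,0,0,0.649],[-1,-0.181,0.064,0.291,0,0,0.649],[-1,-0.181,0.064,0.291,0,0,0.649]]}}

```text
clock: 8.43
position: [0.4195, -0.1667, 0.2033]
tool_rot: [-3.141, 0.002, 0.656]
force: [-0.2, 0.3, 0.7]
grip_width: -0.0003
```

>>> {"api": "arm_command", "payload": {"deltas": [[-1,-0.127,0.144,0.291,0,0,0.649],[-1,-0.127,0.144,0.291,0,0,0.649],[-1,-0.127,0.144,0.291,0,0,0.649],[-1,-0.127,0.144,0.291,0,0,0.649]]}}

```text
clock: 8.93
position: [0.4181, -0.195, 0.1599]
tool_rot: [3.141, 0.002, 0.155]
force: [-0.0, -0.1, 0.3]
grip_width: 0.0002
```

>>> {"api": "arm_command", "payload": {"deltas": [[-1,0,0,0.27,0,0,0],[-1,0,0,0.54,0,0,0],[-1,0,0,0.54,0,0,0]]}}

```text
clock: 9.3
position: [0.4171, -0.1946, 0.078]
tool_rot: [-3.14, 0.003, 0.157]
force: [-0.1, -0.9, 0.4]
grip_width: 0.0001
```

>>> {"api": "arm_command", "payload": {"deltas": [[-1,-0.01,-0.05,0,0,0,0],[-1,0,-0.1,0,0,0,0],[-1,0.02,-0.14,0,0,0,0],[-1,0.05,-0.18,0,0,0,0],[-1,0.09,-0.21,0,0,0,0],[-1,0.09,-0.21,0,0,0,0],[-1,0.04,-0.17,0,0,0,0],[-1,0.04,-0.17,-0.4,0,0,0]]}}

```text
clock: 10.3
position: [0.418, -0.1695, 0.1381]
tool_rot: [-3.14, 0.005, 0.154]
force: [1.4, -0.1, 1.5]
grip_width: -0.0002
```

```bash
python3 -c "
from h import *
plan([(.421,-.138,.248,1.174)])"
```

```text
[-1, 0.026, -0.102, -0.366, 0.0, 0.0, -0.649] rows>= 2.7
[-1, 0.072, -0.077, -0.366, 0.0, 0.0, -0.649] rows>= 2.7
```

>>> {"api": "arm_command", "payload": {"deltas": [[-1,0.026,-0.102,-0.366,0,0,-0.649],[-1,0.026,-0.102,-0.366,0,0,-0.649],[-1,0.026,-0.102,-0.366,0,0,-0.649]]}}

```text
clock: 10.68
position: [0.4217, -0.153, 0.1949]
tool_rot: [3.141, -0.002, 0.672]
force: [0.6, 0.5, 0.8]
grip_width: 0.0001
```

>>> {"api": "arm_command", "payload": {"deltas": [[-1,0.072,-0.077,-0.366,0,0,-0.649],[-1,0.072,-0.077,-0.366,0,0,-0.649],[-1,0.072,-0.077,-0.366,0,0,-0.649],[-1,0.072,-0.077,-0.366,0,0,-0.649],[-1,0.072,-0.077,-0.366,0,0,-0.649]]}}

```text
clock: 11.3
position: [0.4228, -0.1376, 0.2491]
tool_rot: [-3.141, 0.0, 1.172]
force: [0.4, -0.6, 0.4]
grip_width: -0.0
```

```bash
cat > fl.py <<'E'
from h import *
import sys
np.set_printoptions(precision=2,suppress=True)
w=lambda x,y:((x+.5)/2.3-.5+260,(y+.5)/2.3-.5)
def flow(n1,n2):
    a=cv2.imread(f'pics/{n1}.png',0);b=cv2.imread(f'pics/{n2}.png',0)
    pts={'chRR':(537,371),'chFR':(381,472),'FL':(20,210),'plate':(172,123),'iRR':(505,352),'iFR':(372,432),'lipend':(180,12),'crumb1':(515,510),'crumb2':(490,420),'crumb3':(368,12)}
    Z=dict(chRR=.119,chFR=.119,FL=.036,plate=.098,iRR=.09,iFR=.09,lipend=.095,crumb1=0,crumb2=0,crumb3=0)
    p=np.array([w(*v) for v in pts.values()],np.float32).reshape(-1,1,2)
    A=cv2.imread('pics/w2.png',0)
    def tr(x):
        if np.array_equal(x,A): return p
        return cv2.calcOpticalFlowPyrLK(A,x,p,None,winSize=(15,15))[0]
    P,Q=tr(a),tr(b)
    W1=np.load(f'{n1}.npy',allow_pickle=True).item();W2=np.load(f'{n2}.npy',allow_pickle=True).item()
    for k,pp,qq in zip(pts,P[:,0],Q[:,0]): print(k,qq-pp,1e3*(onz(W2,*qq,Z[k])-onz(W1,*pp,Z[k]))[:2])
if __name__=='__main__': flow(sys.argv[1],sys.argv[2])
E
python3 -c "
from h import *
W=cal('wrist'); im=cams.grab_frame('wrist'); cv2.imwrite('pics/w7.png',im); np.save('w7.npy',W,allow_pickle=True); s=telemetry.observe();print(s['position'],s['tool_rot'])
cv2.imwrite('pics/w7z.png',cv2.resize(im[0:260,260:500],None,fx=2.3,fy=2.3,interpolation=cv2.INTER_CUBIC))"
python3 fl.py w2 w6; echo; python3 fl.py w6 w7;
```

```text
[ 0.42290067 -0.13747178  0.2490879 ] [-3.14135352e+00  1.47900722e-04  1.17255094e+00]
chRR [ 2.05 -5.1 ] [3.29 4.06]
chFR [ 3.02 -3.94] [3.77 2.95]
FL [ 0.07 -0.49] [1.05 0.88]
plate [ 1.15 -3.31] [2.73 2.58]
iRR [ 1.64 -3.69] [2.76 3.1 ]
iFR [ 3.37 -3.48] [4.35 2.45]
lipend [ 0.52 -2.21] [2.01 1.81]
crumb1 [ 0.45 -0.25] [0.12 0.24]
crumb2 [ 0.07 -0.8 ] [-0.05  1.13]
crumb3 [-0.23 -0.32] [0.27 0.  ]

chRR [-1.93 -0.3 ] [0.57 0.4 ]
chFR [-1.74 -0.45] [0.56 0.24]
FL [-1.02  0.27] [0.05 0.28]
plate [-1.32  0.36] [0.4  0.37]
iRR [-1.85 -0.1 ] [0.42 0.32]
iFR [-1.57 -0.16] [0.54 0.09]
lipend [-1.28  0.63] [0.36 0.39]
crumb1 [-1.49  0.07] [ 0.24 -0.04]
crumb2 [-1.43  0.04] [0.42 0.1 ]
crumb3 [-1.33  0.94] [ 0.01 -0.15]
```

View pics/w7z.png

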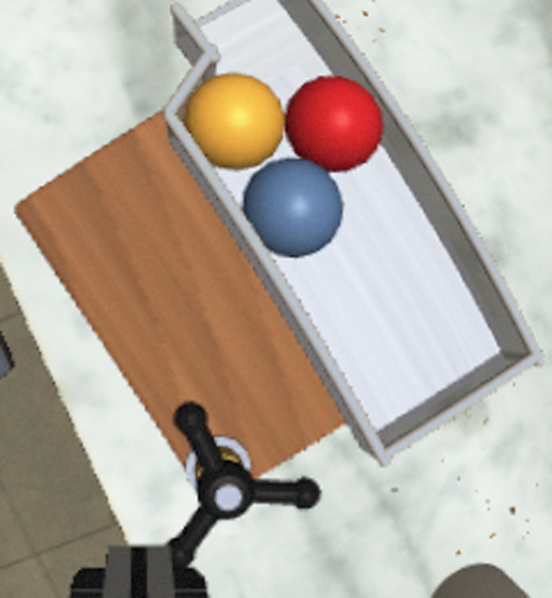

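```bash
python3 - <<'E'
from h import *
w=lambda x,y:((x+.5)/2.3-.5+260,(y+.5)/2.3-.5)
def ang(Wn,tips,zt):
    W=np.load(Wn,allow_pickle=True).item()
    P=np.array([onz(W,*w(*t),zt)[:2] for t in tips]); c=P.mean(0)
    d=P-c; print(c,np.degrees(np.arctan2(d[:,1],d[:,0])),np.hypot(*d.T))
ang('w6.npy',[(290,433),(150,468),(245,567)],.075)
ang('w7.npy',[(308,492),(188,412),(178,555)],.075)
E
```

```text
[ 0.44510513 -0.1845814 ] [ 22.7965241  140.0070845  -99.25185247] [0.03761702 0.03709681 0.03892328]
[ 0.44567719 -0.18339916] [ -26.08428475   93.78292553 -145.18069855] [0.0384191  0.03917967 0.0388828 ]
```

```bash
python3 -c "
from h import *
plan([(.4192,-.1717,.16,.1525),(.4192,-.1717,.079,.1525)])
circ(.4455,-.184,.029,.079,155,197,14,.1525,[.4192,-.1717,.079,.1525])"
```

```text
[-1, -0.11, 0.033, 0.297, -0.0, -0.0, 0.649] rows>= 2.7
[-1, -0.08, 0.082, 0.297, 0.0, -0.0, 0.649] rows>= 2.7
[-1, 0.0, -0.0, 0.54, 0.0, 0.0, 0.0] rows>= 1.3
[[-1, -0.02, 0.04, 0.0, 0, 0, 0], [-1, -0.03, 0.09, 0.0, 0, 0, 0], [-1, -0.03, 0.14, 0.0, 0, 0, 0]]
```

>>> {"api": "arm_command", "payload": {"deltas": [[-1,-0.11,0.033,0.297,0,0,0.649],[-1,-0.11,0.033,0.297,0,0,0.649],[-1,-0.11,0.033,0.297,0,0,0.649]]}}

```text
clock: 11.72
position: [0.421, -0.1547, 0.2042]
tool_rot: [-3.141, 0.001, 0.658]
force: [-0.9, 0.2, 0.5]
grip_width: -0.0002
```

>>> {"api": "arm_command", "payload": {"deltas": [[-1,-0.08,0.082,0.297,0,0,0.649],[-1,-0.08,0.082,0.297,0,0,0.649],[-1,-0.08,0.082,0.297,0,0,0.649],[-1,-0.08,0.082,0.297,0,0,0.649]]}}

```text
clock: 12.22
position: [0.4194, -0.1715, 0.1598]
tool_rot: [3.141, 0.001, 0.156]
force: [-0.5, -0.9, -0.7]
grip_width: -0.0001
```

>>> {"api": "arm_command", "payload": {"deltas": [[-1,0,0,0.27,0,0,0],[-1,0,0,0.54,0,0,0],[-1,0,0,0.54,0,0,0]]}}

```text
clock: 12.6
position: [0.4183, -0.1713, 0.0779]
tool_rot: [-3.14, 0.003, 0.158]
force: [0.2, -0.5, 1.0]
grip_width: 0.0002
```

>>> {"api": "arm_command", "payload": {"deltas": [[-1,-0.02,0.04,0,0,0,0],[-1,-0.03,0.09,0,0,0,0],[-1,-0.03,0.14,0,0,0,0],[-1,-0.03,0.14,0,0,0,0],[-1,-0.03,0.09,0,0,0,0],[-1,-0.03,0.09,-0.4,0,0,0]]}}

```text
clock: 13.35
position: [0.4158, -0.184, 0.1377]
tool_rot: [-3.139, 0.005, 0.157]
force: [1.5, -0.0, 1.6]
grip_width: -0.0
```

```bash
python3 -c "
from h import *
plan([(.421,-.138,.248,1.174)])"
```

```text
[-1, 0.041, -0.149, -0.368, -0.0, 0.0, -0.647] rows>= 2.7
[-1, 0.108, -0.11, -0.368, 0.0, 0.0, -0.647] rows>= 2.7
```

>>> {"api": "arm_command", "payload": {"deltas": [[-1,0.041,-0.149,-0.368,0,0,-0.647],[-1,0.041,-0.149,-0.368,0,0,-0.647],[-1,0.041,-0.149,-0.368,0,0,-0.647]]}}

```text
clock: 13.72
position: [0.4202, -0.161, 0.1948]
tool_rot: [3.141, -0.001, 0.672]
force: [0.7, -0.2, -0.1]
grip_width: 0.0001
```

>>> {"api": "arm_command", "payload": {"deltas": [[-1,0.108,-0.11,-0.368,0,0,-0.647],[-1,0.108,-0.11,-0.368,0,0,-0.647],[-1,0.108,-0.11,-0.368,0,0,-0.647],[-1,0.108,-0.11,-0.368,0,0,-0.647],[-1,0.108,-0.11,-0.368,0,0,-0.647]]}}

```text
clock: 14.35
position: [0.4222, -0.1393, 0.2494]
tool_rot: [-3.141, 0.0, 1.169]
force: [0.6, -0.2, 0.4]
grip_width: 0.0001
```

```bash
python3 -c "
from h import *
W=cal('wrist'); im=cams.grab_frame('wrist'); cv2.imwrite('pics/w8.png',im); np.save('w8.npy',W,allow_pickle=True); s=telemetry.observe();print(s['position'],s['tool_rot'])
cv2.imwrite('pics/w8z.png',cv2.resize(im[0:260,260:500],None,fx=2.3,fy=2.3,interpolation=cv2.INTER_CUBIC))"
python3 fl.py w7 w8; echo; python3 fl.py w2 w8;
```

```text
[ 0.42222507 -0.13929843  0.24936161] [-3.14130196e+00  2.00664085e-04  1.16999095e+00]
chRR [-0.27 -2.05] [-0.31 -0.15]
chFR [-0.32 -1.95] [-0.41 -0.07]
FL [-0.07 -1.32] [ 0.1  -0.19]
plate [-0.62 -1.73] [-0.21 -0.06]
iRR [-0.22 -1.92] [-0.23 -0.14]
iFR [-0.2  -1.92] [-0.25 -0.02]
lipend [-0.69 -1.6 ] [-0.15 -0.02]
crumb1 [ 0.12 -1.6 ] [-0.18  0.13]
crumb2 [-0.09 -1.67] [-0.26  0.14]
crumb3 [-0.59 -1.41] [-0.08 -0.03]

chRR [-0.15 -7.45] [3.55 4.31]
chFR [ 0.96 -6.34] [3.91 3.12]
FL [-1.03 -1.54] [1.2  0.97]
plate [-0.79 -4.68] [2.92 2.89]
iRR [-0.44 -5.71] [2.96 3.29]
iFR [ 1.6  -5.56] [4.64 2.52]
lipend [-1.45 -3.18] [2.23 2.18]
crumb1 [-0.92 -1.78] [0.19 0.33]
crumb2 [-1.45 -2.43] [0.11 1.37]
crumb3 [-2.15 -0.79] [ 0.2  -0.18]
```

View pics/w8z.png

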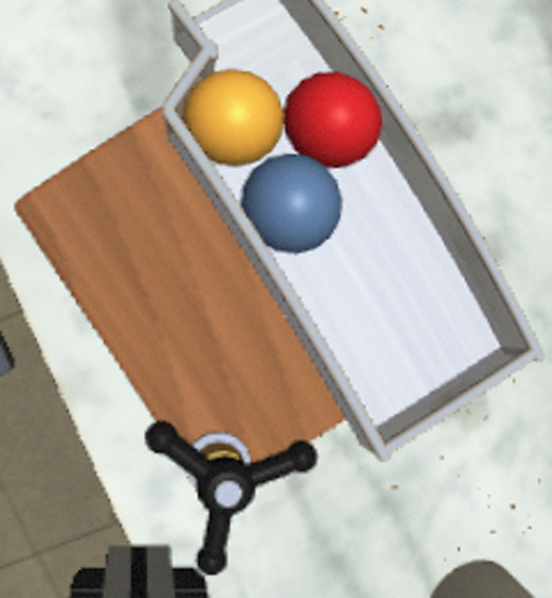

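```bash
python3 - <<'E'
from h import *
w=lambda x,y:((x+.5)/2.3-.5+260,(y+.5)/2.3-.5)
W=np.load('w8.npy',allow_pickle=True).item()
P=np.array([onz(W,*w(*t),.075)[:2] for t in [(304,457),(160,437),(212,560)]]); c=P.mean(0)
d=P-c; print(c,np.degrees(np.arctan2(d[:,1],d[:,0])),np.hypot(*d.T))
# yaw from chute top edges and board edge
R=lambda p,z: onz(W,*w(*p),z)[:2]
for a,b,z1,z2 in [((17,205),(120,365),.036,.036),((540,353),(330,0),.119,.104),((383,455),(170,112),.119,.097)]:
    v=R(b,z2)-R(a,z1); print(np.degrees(np.arctan2(v[1],v[0])),R(a,z1),R(b,z2))
v=R((165,112),.036)-R((17,205),.036);print('left edge',np.degrees(np.arctan2(v[1],v[0])))
for n,p,z in [('gold',(234,117),.0887),('red',(333,119),.0915),('blue',(292,203),.0945)]: print(n,R(p,z))
E
```

```text
[ 0.44553411 -0.18446262] [  -1.71513401  119.62920836 -120.94365711] [0.03760891 0.03768222 0.0368781 ]
-81.15180346897644 [ 0.4058443  -0.03028981] [ 0.41998116 -0.12110303]
99.8716838120396 [ 0.58714034 -0.16758253] [ 0.55917603 -0.0068854 ]
99.58460973680909 [ 0.50839625 -0.18103421] [ 0.4825145  -0.02776177]
left edge 9.229641345771336
gold [ 0.50641382 -0.0376623 ]
red [ 0.54374348 -0.05220266]
blue [ 0.51343841 -0.07859789]
```

```bash
python3 -c "
from h import *
plan([(.40,.21,.22,1.73)],1)"
```

```text
[1, 0.695, -0.348, 0.065, -0.0, 0.0, -0.238] rows>= 1.9
[1, 0.748, -0.213, 0.065, 0.0, 0.0, -0.238] rows>= 1.9
[1, 0.775, -0.071, 0.065, -0.0, 0.0, -0.238] rows>= 1.9
```

>>> {"api": "arm_command", "payload": {"deltas": [[0,0.695,-0.348,0.065,0,0,-0.238],[0,0.695,-0.348,0.065,0,0,-0.238],[0,0.695,-0.348,0.065,0,0,-0.238]]}}

```text
clock: 14.78
position: [0.4142, -0.0196, 0.2393]
tool_rot: [-3.14, -0.0, 1.363]
force: [0.8, -0.5, 0.9]
grip_width: 0.0427
```

>>> {"api": "arm_command", "payload": {"deltas": [[0,0.748,-0.213,0.065,0,0,-0.238],[0,0.748,-0.213,0.065,0,0,-0.238],[0,0.748,-0.213,0.065,0,0,-0.238]]}}

```text
clock: 15.15
position: [0.4066, 0.096, 0.2296]
tool_rot: [-3.141, 0.0, 1.55]
force: [0.1, -1.3, 0.2]
grip_width: 0.0423
```

>>> {"api": "arm_command", "payload": {"deltas": [[0,0.775,-0.071,0.065,0,0,-0.238],[0,0.775,-0.071,0.065,0,0,-0.238],[0,0.775,-0.071,0.065,0,0,-0.238],[0,0.775,-0.071,0.065,0,0,-0.238]]}}

```text
clock: 15.65
position: [0.3994, 0.2086, 0.2201]
tool_rot: [-3.141, 0.001, 1.731]
force: [-0.3, -0.5, -0.4]
grip_width: 0.0427
```

```bash
python3 -c "
from h import *
W=cal('wrist'); im=cams.grab_frame('wrist'); cv2.imwrite('pics/w9.png',im); np.save('w9.npy',W,allow_pickle=True); s=telemetry.observe();print(s['position'],s['tool_rot'])
im=cams.grab_frame('top');cv2.imwrite('pics/t9.png',im)"
```

```text
[0.39952002 0.2083449  0.22026932] [-3.14154838e+00  5.37048504e-04  1.73061002e+00]
```

View pics/w9.png

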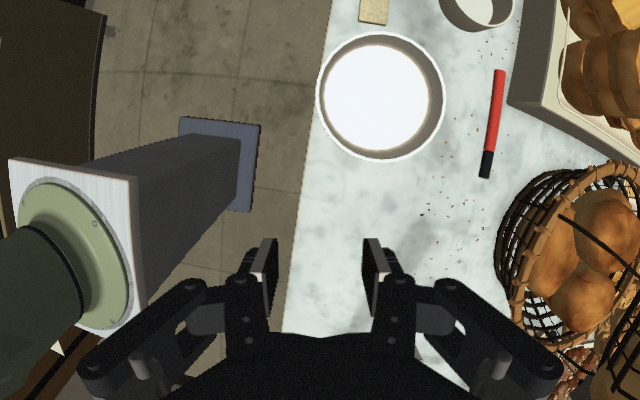

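```bash
python3 - <<'E'
from h import *
W=np.load('w9.npy',allow_pickle=True).item()
P=np.array([onz(W,u,v,.038)[:2] for u,v in [(316,95),(445,96),(381,31),(381,161)]])
A=np.c_[2*P,np.ones(4)]; x=np.linalg.lstsq(A,(P**2).sum(1),rcond=None)[0]; c=x[:2]; print(P,c,np.sqrt(x[2]+c@c))
yaw=1.731; n=np.array([np.sin(yaw),-np.cos(yaw)]) # tool y dir world
print('tool y',n)
g=c-.066*n; print('grasp',g); plan([(*g,.10,yaw),(*g,.030,yaw)],0)
E
```

```text
[[0.38191174 0.29146815]
 [0.51269053 0.31731819]
 [0.43478578 0.36841088]
 [0.45785795 0.23699019]] [0.44759124 0.30292276] 0.0666995778194136
tool y [0.98719481 0.15951928]
grasp [0.38243638 0.29239448]
[0, 0.571, -0.023, 0.802, -0.0, 0.0, -0.0] rows>= 2.4
[0, 0.0, -0.0, 0.467, 0.0, 0.0, 0.0] rows>= 1.1
```

>>> {"api": "arm_command", "payload": {"deltas": [[0,0.571,-0.023,0.4,0,0,0],[0,0.571,-0.023,0.8,0,0,0],[0,0.571,-0.023,0.8,0,0,0],[0,0.571,-0.023,0.8,0,0,0]]}}

```text
clock: 16.25
position: [0.3816, 0.2926, 0.0992]
tool_rot: [-3.139, 0.002, 1.732]
force: [1.2, -0.8, 0.2]
grip_width: 0.0428
```

```bash
python3 -c "
from h import *
W=cal('wrist'); im=cams.grab_frame('wrist'); cv2.imwrite('pics/w10.png',im); s=telemetry.observe();print(s['position'],s['tool_rot'])
plan([(.3824,.2924,.030,1.731)],0)
"
```

```text
[0.38230985 0.29253732 0.1004677 ] [-3.14104732e+00  1.08771620e-03  1.73181008e+00]
[0, -0.001, 0.0, 0.47, 0.0, -0.0, 0.001] rows>= 1.1
```

View pics/w10.png

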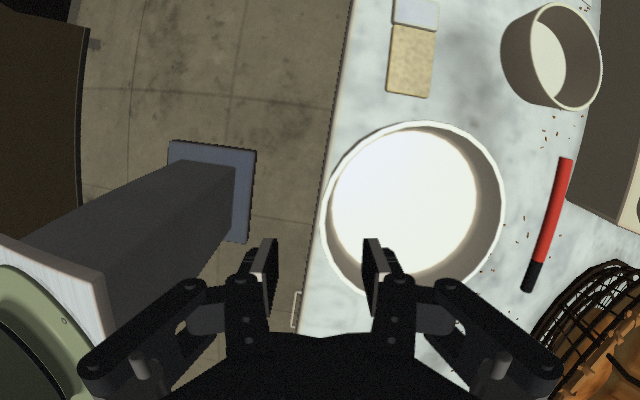

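>>> {"api": "arm_command", "payload": {"deltas": [[0,0,0,0.24,0,0,0],[0,0,0,0.47,0,0,0],[0,0,0,0.47,0,0,0],[-1,0,0,0.47,0,0,0],[-1,0,0,0.47,0,0,0],[-1,0,0,0.47,0,0,0],[-1,0,0,0.47,0,0,0]], "newtons": 50}}

```text
clock: 17.18
position: [0.383, 0.2937, 0.0314]
tool_rot: [3.139, -0.001, 1.732]
force: [-0.0, -5.9, 17.5]
grip_width: 0.0052
```

```bash
python3 -c "
from h import *
plan([(.388,.28,.038,1.731),(.457,.071,.038,1.731),(.460,.0505,.038,1.731)])
"
```

```text
[-1, -0.095, 0.018, -0.044, -0.0, -0.0, 0.001] rows>= 0.3
[-1, -0.724, 0.116, 0.0, 0.0, 0.0, 0.0] rows>= 1.8
[-1, -0.724, 0.116, 0.0, 0.0, 0.0, 0.0] rows>= 1.8
[-1, -0.138, -0.002, -0.0, 0.0, 0.0, 0.0] rows>= 0.3
```

>>> {"api": "arm_command", "payload": {"deltas": [[-1,0,0,-0.06,0,0,0],[-1,0,0,-0.06,0,0,0]]}}

```text
clock: 17.42
position: [0.3824, 0.2941, 0.04]
tool_rot: [3.14, -0.001, 1.733]
force: [2.1, -1.2, 1.0]
grip_width: 0.0036
```

>>> {"api": "arm_command", "payload": {"deltas": [[-1,-0.3,0.05,0,0,0,0],[-1,-0.6,0.1,0,0,0,0],[-1,-0.724,0.116,0,0,0,0],[-1,-0.724,0.116,0,0,0,0]]}}

```text
clock: 17.92
position: [0.417, 0.1888, 0.0391]
tool_rot: [3.141, -0.0, 1.732]
force: [-0.6, -2.1, 3.7]
grip_width: 0.0032
```

```bash
python3 -c "
from h import *
W=cal('wrist'); im=cams.grab_frame('wrist'); cv2.imwrite('pics/w11.png',im);np.save('w11.npy',W,allow_pickle=True)
plan([(.457,.075,.038,1.731),(.460,.0505,.038,1.731)])
"
```

```text
[-1, -0.797, 0.142, 0.007, -0.0, -0.0, 0.002] rows>= 1.9
[-1, -0.164, -0.006, -0.0, 0.0, 0.0, 0.0] rows>= 0.4
```

View pics/w11.png

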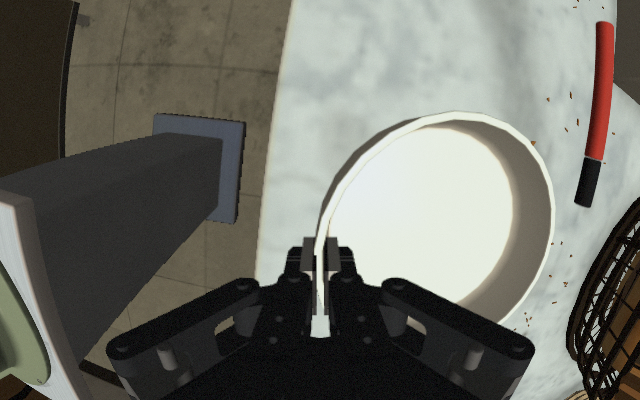

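```bash
python3 - <<'E'
from h import *
W=np.load('w11.npy',allow_pickle=True).item()
for z in (.038,.045):
    P=np.array([onz(W,u,v,z)[:2] for u,v in [(553,215),(450,112),(328,185),(365,140),(520,150)]])
    A=np.c_[2*P,np.ones(len(P))]; x=np.linalg.lstsq(A,(P**2).sum(1),rcond=None)[0]; c=x[:2]; print(c,np.sqrt(x[2]+c@c))
s=telemetry.observe(); d=c-s['position'][:2];print(d,np.hypot(*d))
E
```

```text
[0.476131   0.19984132] 0.06978469943504594
[0.47224025 0.20313868] 0.06596179170717573
[0.05551448 0.01354691] 0.057143470471819946
```

>>> {"api": "arm_command", "payload": {"deltas": [[-1,-0.4,0.07,0,0,0,0],[-1,-0.7,0.12,0,0,0,0],[-1,-0.78,0.145,0,0,0,0],[-1,-0.78,0.145,0,0,0,0]]}}

```text
clock: 18.48
position: [0.457, 0.0784, 0.0387]
tool_rot: [3.142, -0.0, 1.733]
force: [-0.3, -1.7, 4.1]
grip_width: 0.0029
```

```bash
python3 -c "
from h import *
im=cams.grab_frame('wrist'); cv2.imwrite('pics/w12.png',im);np.save('w12.npy',cal('wrist'),allow_pickle=True)
plan([(.461,.05,.038,1.731),(.461,.05,.0315,1.731)])
"
```

```text
[-1, -0.194, -0.004, 0.005, -0.0, -0.0, 0.004] rows>= 0.5
[-1, 0.0, -0.0, 0.043, 0.0, 0.0, 0.0] rows>= 0.1
```

View pics/w12.png

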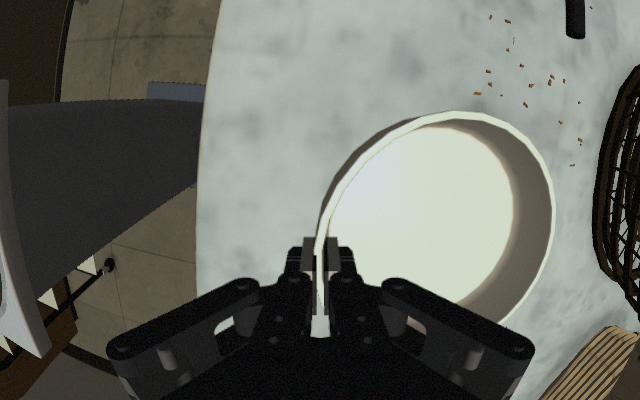

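>>> {"api": "arm_command", "payload": {"deltas": [[-1,-0.1,0,0,0,0,0],[-1,-0.1,0,0.05,0,0,0],[-1,-0.1,0,0.05,0,0,0],[0,-0.1,0,0.05,0,0,0],[0,-0.1,0,0.05,0,0,0],[0,-0.1,0,-0.2,0,0,0],[0,-0.1,0,-0.5,0,0,0],[0,-0.1,0,-0.6,0,0,0]]}}

```text
clock: 19.52
position: [0.46, 0.0629, 0.1306]
tool_rot: [3.139, -0.0, 1.734]
force: [0.9, 0.1, -0.9]
grip_width: 0.043
```

```bash
python3 -c "
from h import *
im=cams.grab_frame('wrist'); cv2.imwrite('pics/w13.png',im);np.save('w13.npy',cal('wrist'),allow_pickle=True)
plan([(.40,.0,.22,1.731)])
"
```

```text
[-1, -0.349, -0.465, -0.592, 0.0, -0.0, 0.003] rows>= 2.0
```

View pics/w13.png

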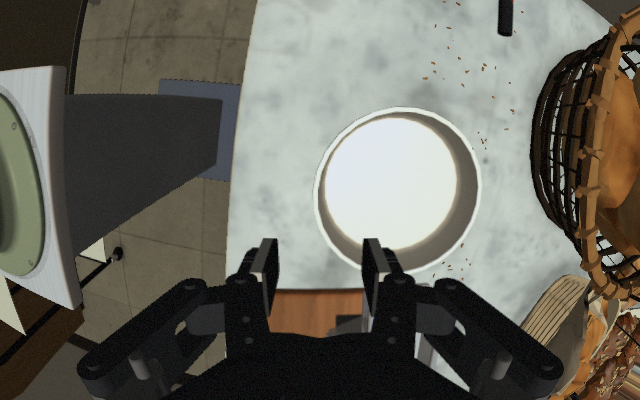

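>>> {"api": "arm_command", "payload": {"deltas": [[-1,-0.3,-0.4,-0.7,0,0,0],[-1,-0.5,-0.3,-0.8,0,0,0],[-1,-0.5,-0.3,-0.8,0,0,0],[-1,-0.5,-0.3,-0.8,0,0,0]]}}

```text
clock: 20.08
position: [0.4274, -0.0192, 0.2493]
tool_rot: [3.14, -0.0, 1.732]
force: [-0.1, -0.6, 0.6]
grip_width: -0.0004
```

```bash
python3 -c "
from h import *
im=cams.grab_frame('wrist'); cv2.imwrite('pics/w14.png',im);np.save('w14.npy',cal('wrist'),allow_pickle=True)
"
```

```text
(no output)
```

View pics/w14.png

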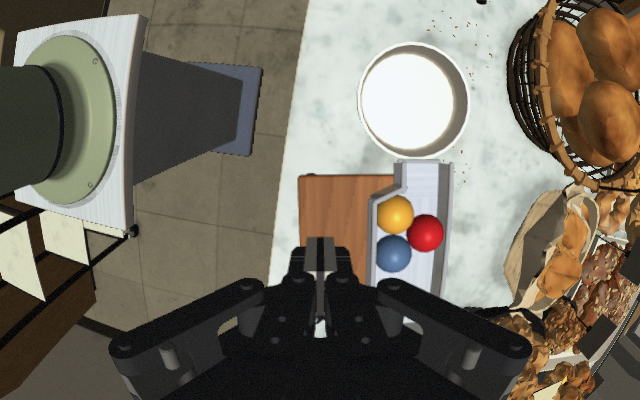

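```bash
python3 - <<'E'
from h import *
np.set_printoptions(precision=4,suppress=True)
W=np.load('w14.npy',allow_pickle=True).item()
im=cv2.imread('pics/w14.png'); cv2.imwrite('pics/w14z.png',cv2.resize(im[30:290,280:480],None,fx=2.3,fy=2.3,interpolation=cv2.INTER_CUBIC))
P=np.array([onz(W,u,v,.038)[:2] for u,v in [(357,100),(470,99),(413,42),(413,160)]])
A=np.c_[2*P,np.ones(4)]; x=np.linalg.lstsq(A,(P**2).sum(1),rcond=None)[0]; c=x[:2]; print('dish',c,np.sqrt(x[2]+c@c))
print('FL',onz(W,299,176,.036),'mouth corners',onz(W,396,162,.090),onz(W,452,162,.090))
for n,p,z in [('gold',(395,215),.0887),('red',(426,234),.0915),('blue',(394,254),.0945)]: print(n,onz(W,*p,z))
O=np.array([.5049,-.104]);ps=.16;X=np.array([np.cos(ps),np.sin(ps)]);Y=np.array([-X[1],X[0]])
print('dish stand',(c-O)@X,(c-O)@Y)
print(proj(W,np.r_[O+.023*X+.11*Y,.062]),proj(W,np.r_[O+.069*X+.11*Y,.062]))
E
```

```text
dish [0.5193 0.0808] 0.06717134459114221
FL [ 0.4044 -0.026   0.036 ] mouth corners [0.4948 0.0153 0.09  ] [0.5524 0.0262 0.09  ]
gold [ 0.5063 -0.0375  0.0887]
red [ 0.544  -0.052   0.0915]
blue [ 0.5141 -0.0776  0.0945]
dish stand 0.04365924307671153 0.1801290873648257
(np.float64(402.0209537269394), np.float64(166.32052908773963)) (np.float64(442.03678973739187), np.float64(167.28837057491904))
```

View pics/w14z.png

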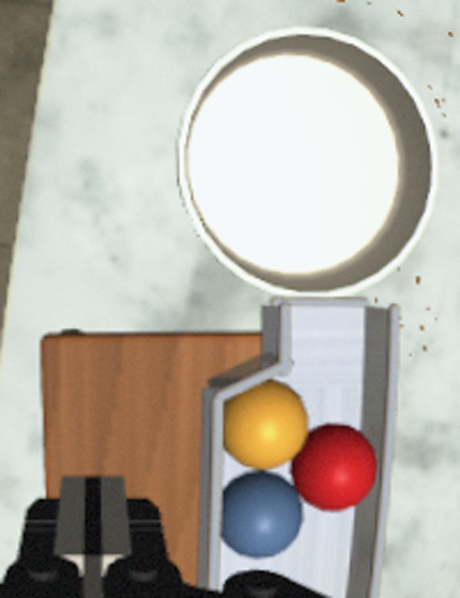

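```bash
cat >> h.py <<'E'
O=np.array([.5049,-.104]);ps=.16;X=np.array([np.cos(ps),np.sin(ps)]);Y=np.array([-X[1],X[0]])
def st(x,y): return O+x*X+y*Y
E
python3 -c "
from h import *
Y1=ps+np.pi/2
print(st(.045,.28),st(.045,.237))
plan([(*st(.045,.285),.17,Y1),(*st(.045,.285),.03,Y1),(*st(.045,.237),.03,Y1)])"
```

```text
[0.50471613 0.17959296] [0.51156681 0.13714219]
[-1, 0.626, 0.362, 0.261, 0.0, -0.0, 0.002] rows>= 1.8
[-1, 0.627, 0.361, 0.261, 0.0, -0.0, 0.002] rows>= 1.8
[-1, 0.0, -0.0, 0.933, 0.0, 0.0, 0.0] rows>= 2.2
[-1, -0.32, 0.0, 0.0, 0.0, 0.0, 0.0] rows>= 0.8
```

>>> {"api": "arm_command", "payload": {"deltas": [[-1,0.626,0.362,0.26,0,0,0],[-1,0.626,0.362,0.26,0,0,0],[-1,0.626,0.362,0.26,0,0,0]]}}

```text
clock: 20.5
position: [0.4649, 0.0867, 0.2066]
tool_rot: [-3.137, 0.001, 1.739]
force: [0.3, -0.3, 0.7]
grip_width: -0.0003
```

>>> {"api": "arm_command", "payload": {"deltas": [[-1,0.627,0.361,0.26,0,0,0],[-1,0.627,0.361,0.26,0,0,0],[-1,0.627,0.361,0.26,0,0,0]]}}

```text
clock: 20.88
position: [0.5028, 0.1877, 0.1676]
tool_rot: [-3.138, 0.001, 1.738]
force: [-0.2, -0.9, 0.6]
grip_width: 0.0003
```

>>> {"api": "arm_command", "payload": {"deltas": [[-1,0,0,0.4,0,0,0],[-1,0,0,0.8,0,0,0],[-1,0,0,0.93,0,0,0],[-1,0,0,0.93,0,0,0]]}}

```text
clock: 21.38
position: [0.5023, 0.1832, 0.0294]
tool_rot: [-3.138, 0.001, 1.733]
force: [0.3, 0.4, 0.1]
grip_width: 0.0004
```

>>> {"api": "arm_command", "payload": {"deltas": [[-1,-0.08,0,0,0,0,0],[-1,-0.14,0,0,0,0,0],[-1,-0.2,0,0,0,0,0],[-1,-0.25,0,0,0,0,0],[-1,-0.28,0,0,0,0,0],[-1,-0.3,0,0,0,0,0]]}}

```text
clock: 22.12
position: [0.5111, 0.1401, 0.0313]
tool_rot: [3.141, -0.0, 1.734]
force: [-0.7, 4.3, 3.6]
grip_width: 0.0004
```

```bash
python3 -c "
from h import *
cv2.imwrite('pics/w15.png',cams.grab_frame('wrist'));np.save('w15.npy',cal('wrist'),allow_pickle=True)
s=telemetry.observe();d=s['position'][:2]-O;print(s['position'],s['force'],d@X,d@Y)
t=cams.grab_frame('top');cv2.imwrite('pics/t15.png',cv2.resize(t[150:245,230:420],None,fx=4,fy=4,interpolation=cv2.INTER_CUBIC))
"
```

```text
[0.51114063 0.13966027 0.03130237] [-0.5400019   3.85414541  2.9642913 ] 0.04498043687683874 0.23955381755957836
```

View pics/w15.png

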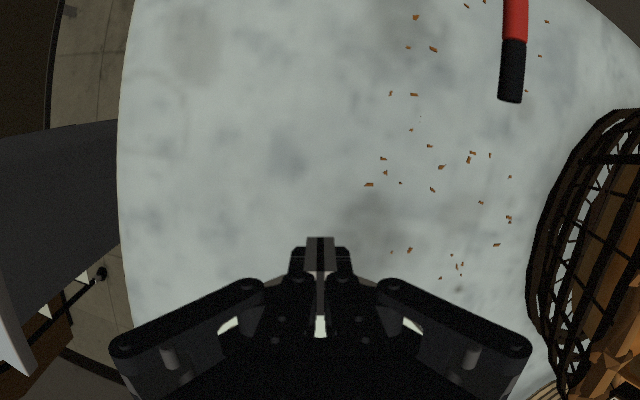

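View pics/t15.png

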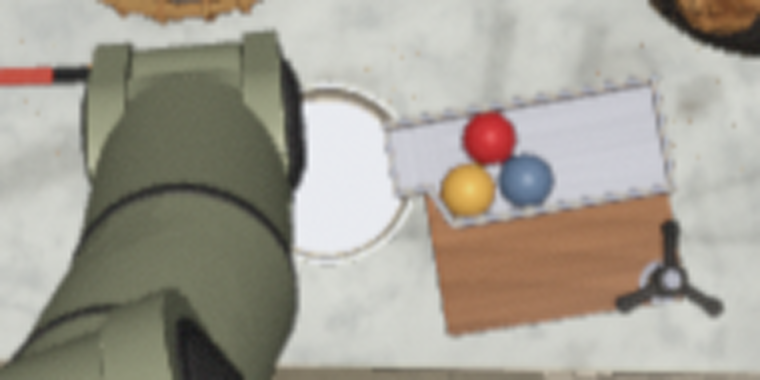

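```bash
python3 -c "
from h import *
Y1=ps+np.pi/2
c=(*st(.045,.245),.17,Y1)
s=telemetry.observe()
print(mv(c[:3],Y1))
def pl(cur,w):
  print(mv(w[:3],w[3],cur))
a=(*st(.0485,.170),.17,Y1); b=(*st(.0485,.090),.15,Y1); d=(*st(.0485,.090),.092,Y1); e=(*st(.0485,.031),.101,Y1)
pl(c,a);pl(a,b);pl(b,d);pl(d,e); print(b,d,e)"
```

```text
[-1, 0.035, 0.0, -0.925, 0.0, 0.0, 0.003]
[-1, -0.5, 0.023, 0.0, 0.0, 0.0, 0.0]
[-1, -0.533, -0.0, 0.133, 0.0, 0.0, 0.0]
[-1, 0.0, -0.0, 0.387, 0.0, 0.0, 0.0]
[-1, -0.393, 0.0, -0.06, 0.0, 0.0, 0.0]
(np.float64(0.5384418846484358), np.float64(-0.007422611475402643), 0.15, 1.7307963267948965) (np.float64(0.5384418846484358), np.float64(-0.007422611475402643), 0.092, 1.7307963267948965) (np.float64(0.5478416588386763), np.float64(-0.06566902119456464), 0.101, 1.7307963267948965)
```

>>> {"api": "arm_command", "payload": {"deltas": [[-1,0.035,0,0,0,0,0],[-1,0.035,0,-0.4,0,0,0],[-1,0.035,0,-0.8,0,0,0],[-1,0.035,0,-0.92,0,0,0]]}}

```text
clock: 22.72
position: [0.511, 0.1457, 0.1723]
tool_rot: [3.138, -0.001, 1.734]
force: [0.2, 0.4, -0.9]
grip_width: -0.0002
```

>>> {"api": "arm_command", "payload": {"deltas": [[-1,-0.4,0.023,0,0,0,0],[-1,-0.75,0.023,0.13,0,0,0],[-1,-0.95,0.023,0.13,0,0,0],[-1,-1.0,0.023,0.13,0,0,0],[-1,-1.0,0.023,0.13,0,0,0]]}}

```text
clock: 23.35
position: [0.5378, -0.0018, 0.1497]
tool_rot: [-3.141, -0.0, 1.733]
force: [0.3, 0.2, -0.8]
grip_width: -0.0001
```

```bash
python3 -c "
from h import *
W=cal('wrist');im=cams.grab_frame('wrist');cv2.imwrite('pics/w16.png',im)
t=cams.grab_frame('top');cv2.imwrite('pics/t16.png',cv2.resize(t[150:245,230:420],None,fx=4,fy=4,interpolation=cv2.INTER_CUBIC))
s=telemetry.observe();d=s['position'][:2]-O;print(s['position'],s['force'],s['qpos'],d@X,d@Y)
print(mv((*st(.0485,.090),.092),ps+np.pi/2))
"
```

```text
[ 0.53775846 -0.00082136  0.14970929] [-0.1264819   0.80546287  0.7507212 ] [-0.32382485  0.53793831  0.2951576   1.93054105 -0.2325138   0.7059708
  0.27411998] 0.048877005791876225 0.09662581427441354
[-1, -0.044, -0.003, 0.385, -0.0, -0.001, 0.005]
```

View pics/w16.png

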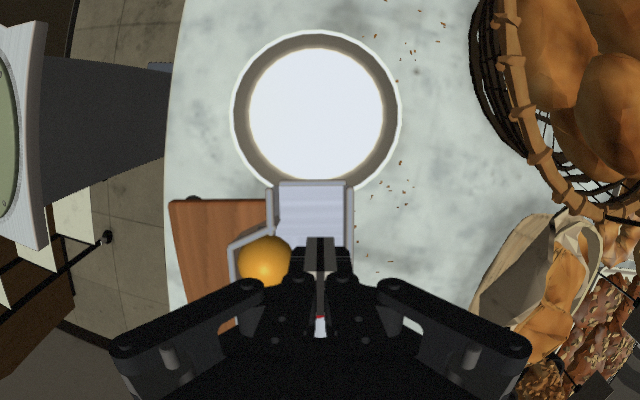

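View pics/t16.png

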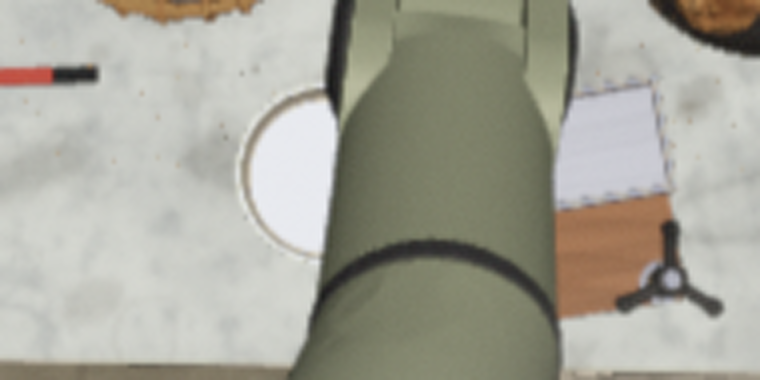

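>>> {"api": "arm_command", "payload": {"deltas": [[-1,-0.04,0,0.1,0,0,0],[-1,-0.04,0,0.3,0,0,0],[-1,-0.04,0,0.385,0,0,0],[-1,-0.04,0,0.385,0,0,0]]}}

```text
clock: 23.95
position: [0.5383, -0.0082, 0.0911]
tool_rot: [-3.14, 0.0, 1.734]
force: [0.3, 0.1, 0.3]
grip_width: 0.0
```

```bash
python3 -c "
from h import *
W=cal('wrist');im=cams.grab_frame('wrist');cv2.imwrite('pics/w17.png',im)
s=telemetry.observe();d=s['position'][:2]-O;print(s['position'],s['force'],d@X,d@Y)
print(mv((*st(.0485,.031),.101),ps+np.pi/2))
"
```

```text
[ 0.53880393 -0.00818939  0.09194503] [-0.18840316  0.23245689 -0.10428327] 0.04873525713079043 0.08918533713664856
[-1, -0.388, -0.003, -0.06, -0.001, 0.0, 0.003]
```

View pics/w17.png

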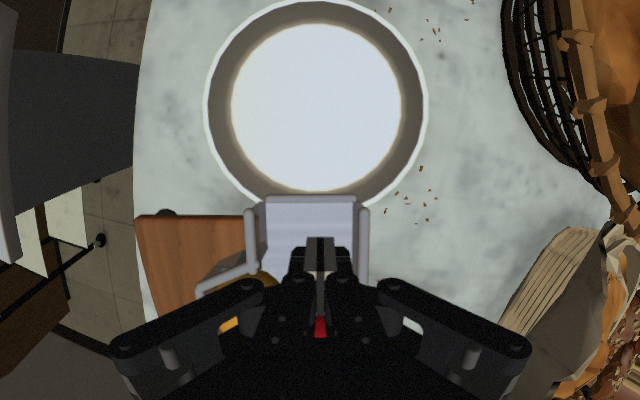

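Finger is in the passage, clear of everything (no force). Push red uphill and hold.

>>> {"api": "arm_command", "payload": {"deltas": [[-1,-0.08,0,-0.01,0,0,0],[-1,-0.14,0,-0.02,0,0,0],[-1,-0.2,0,-0.03,0,0,0],[-1,-0.26,0,-0.04,0,0,0],[-1,-0.32,0,-0.05,0,0,0],[-1,-0.38,0,-0.06,0,0,0],[-1,-0.4,0,-0.06,0,0,0],[-1,-0.4,0,-0.06,0,0,0]]}}

```text
clock: 25.0
position: [0.5486, -0.0675, 0.101]
tool_rot: [3.141, 0.0, 1.733]
force: [-0.6, -0.3, 0.3]
grip_width: -0.0003
```

```bash
python3 -c "
from h import *
W=cal('wrist');im=cams.grab_frame('wrist');cv2.imwrite('pics/w18.png',im)
sc=cams.grab_frame('scene');cv2.imwrite('pics/s18.png',cv2.resize(sc[160:265,250:410],None,fx=4.5,fy=4.5,interpolation=cv2.INTER_CUBIC))
s=telemetry.observe();d=s['position'][:2]-O;print(s['position'],s['force'],d@X,d@Y)
"
```

```text
[ 0.54860665 -0.06713246  0.10095593] [-0.20085496  0.12550709  0.45462222] 0.04902206968137431 0.029433380361690784
```

View pics/w18.png

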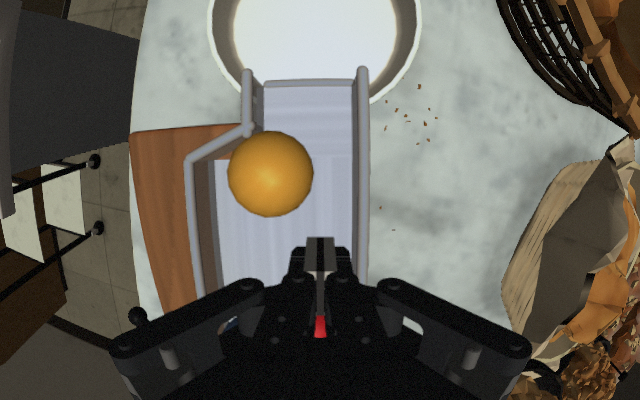

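View pics/s18.png

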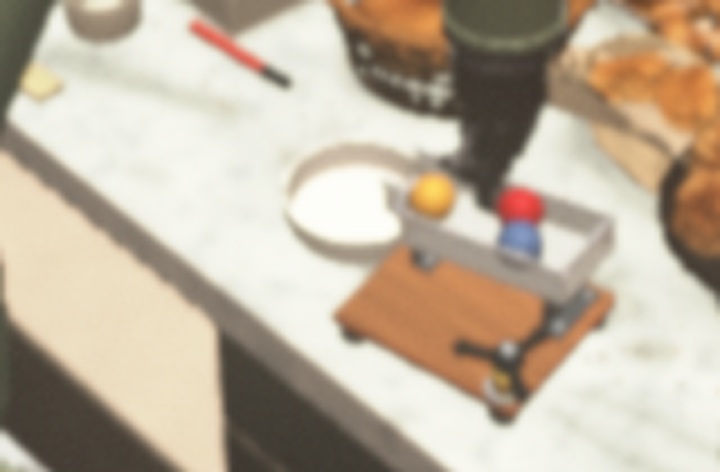

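Gold is rolling along the plate toward the mouth. Hold.

>>> {"api": "arm_command", "payload": {"deltas": [[-1,0,0,0,0,0,0],[-1,0,0,0,0,0,0],[-1,0,0,0,0,0,0],[-1,0,0,0,0,0,0],[-1,0,0,0,0,0,0],[-1,0,0,0,0,0,0],[-1,0,0,0,0,0,0],[-1,0,0,0,0,0,0]]}}

```text
clock: 26.1
position: [0.5485, -0.0674, 0.101]
tool_rot: [-3.142, -0.0, 1.733]
force: [0.2, 0.4, 1.1]
grip_width: 0.0004
```

```bash
python3 -c "
from h import *
W=cal('wrist');im=cams.grab_frame('wrist');cv2.imwrite('pics/w19.png',im)"
```

```text
(no output)
```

View pics/w19.png

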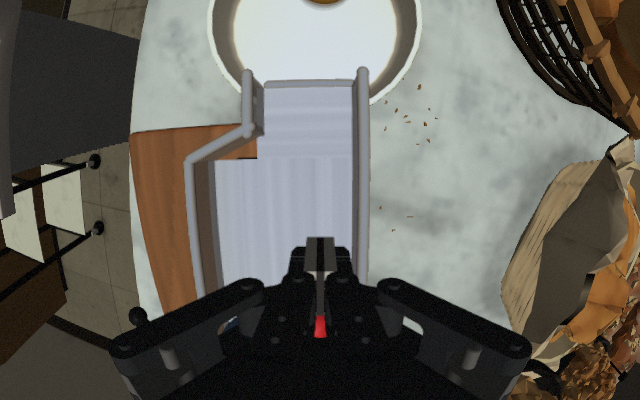

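>>> {"api": "arm_command", "payload": {"deltas": [[-1,0,0,-0.4,0,0,0],[-1,0,0,-0.8,0,0,0],[-1,0,0,-0.8,0,0,0],[-1,0,0,-0.8,0,0,0],[-1,0,0,-0.8,0,0,0],[-1,0,0,-0.8,0,0,0],[-1,0,0,-0.8,0,0,0],[-1,0,0,-0.8,0,0,0]]}}

```text
clock: 27.15
position: [0.5485, -0.0674, 0.2208]
tool_rot: [-3.141, 0.0, 1.733]
force: [0.9, -0.6, -0.1]
grip_width: -0.0001
```

>>> {"api": "arm_command", "payload": {"deltas": [[-1,-0.5,-0.3,0,0,0,0],[-1,-0.6,-0.5,0,0,0,0],[-1,-0.6,-0.5,0,0,0,0],[-1,-0.6,-0.5,0,0,0,0],[-1,-0.6,-0.5,0,0,0,0],[-1,-0.6,-0.5,0,0,0,0],[-1,-0.6,-0.5,0,0,0,0],[-1,-0.6,-0.5,0,0,0,0]]}}

```text
clock: 28.15
position: [0.4892, -0.1682, 0.221]
tool_rot: [-3.142, 0.0, 1.734]
force: [0.4, 0.2, 0.4]
grip_width: 0.0002
```

```bash
python3 -c "
from h import *
W=cal('wrist');im=cams.grab_frame('wrist');cv2.imwrite('pics/w20.png',im);np.save('w20.npy',W,allow_pickle=True)"
```

```text
(no output)
```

View pics/w20.png

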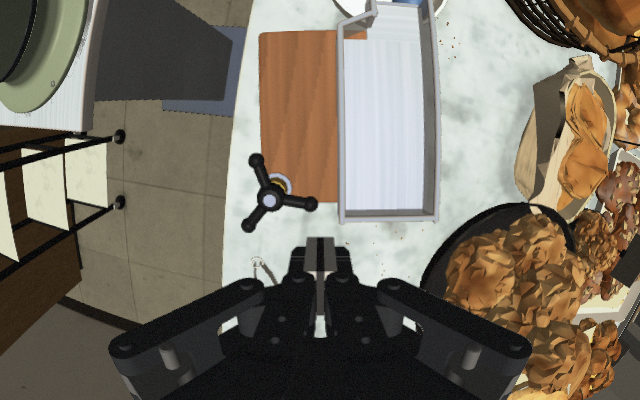

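```bash
python3 -c "
from h import *
plan([(.421,-.138,.248,1.172)])
sc=cams.grab_frame('scene');cv2.imwrite('pics/s20.png',cv2.resize(sc[160:265,250:410],None,fx=4.5,fy=4.5,interpolation=cv2.INTER_CUBIC))
t=cams.grab_frame('top');cv2.imwrite('pics/t20.png',cv2.resize(t[150:245,230:420],None,fx=4,fy=4,interpolation=cv2.INTER_CUBIC))"
```

```text
[-1, 0.273, -0.416, -0.18, 0.0, -0.0, 0.715] rows>= 3.0
```

View pics/s20.png

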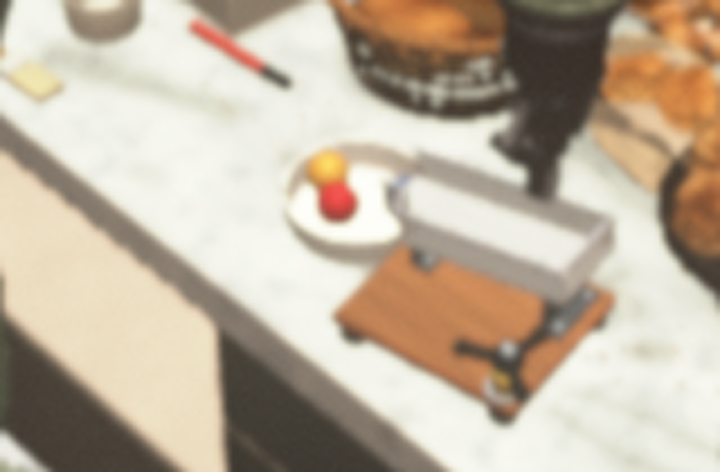

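View pics/t20.png

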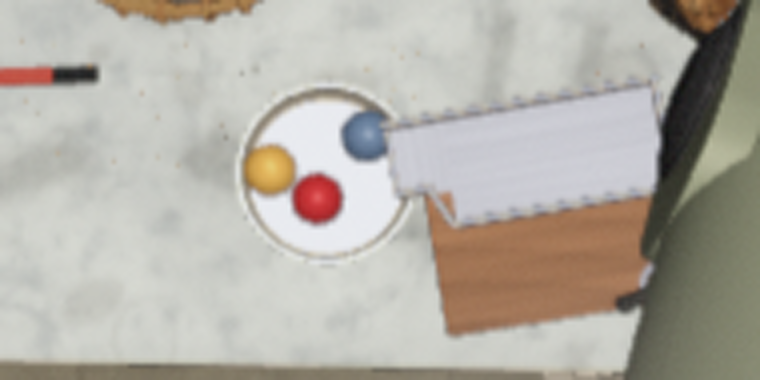

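>>> {"api": "arm_command", "payload": {"deltas": [[-1,0.273,-0.416,-0.18,0,0,0.715],[-1,0.273,-0.416,-0.18,0,0,0.715],[-1,0.273,-0.416,-0.18,0,0,0.715],[-1,0.273,-0.416,-0.18,0,0,0.715],[-1,0.273,-0.416,-0.18,0,0,0.715],[-1,0.273,-0.416,-0.18,0,0,0.715]]}}

```text
clock: 29.05
position: [0.4209, -0.1382, 0.2479]
tool_rot: [-3.141, 0.0, 1.174]
force: [0.5, 0.5, -0.0]
grip_width: 0.0001
```

```bash
python3 -c "
from h import *
W=cal('wrist'); im=cams.grab_frame('wrist'); cv2.imwrite('pics/w21.png',im); np.save('w21.npy',W,allow_pickle=True); s=telemetry.observe();print(s['position'],s['tool_rot'])"
python3 fl.py w8 w21
python3 - <<'E'
from h import *
T=cal('top')
im=cams.grab_frame('top'); h=cv2.cvtColor(im,cv2.COLOR_BGR2HSV)
cv2.imwrite('pics/t21.png',cv2.resize(im[150:245,270:420],None,fx=5,fy=5,interpolation=cv2.INTER_CUBIC))
f=lambda x,y:((x+.5)/4-.5+230,(y+.5)/4-.5+150)
d=onz(T,*f(325,173),.038)
for n,p in [('gold',(270,169)),('red',(318,198)),('blue',(366,135))]:
    q=onz(T,*f(*p),.026); print(n,q,np.hypot(*(q-d)[:2]))
print(d)
E
```

```text
[ 0.42090278 -0.13821331  0.24788903] [-3.14137143e+00  1.63697961e-04  1.17350983e+00]
chRR [2.34 1.78] [ 0.13 -0.19]
chFR [2.23 1.65] [ 0.14 -0.27]
FL [ 1.45 -0.11] [-0.1   0.19]
plate [-4.07  7.93] [-8.12 -4.34]
iRR [2.   1.43] [-0.02  0.07]
iFR [2.   1.18] [0.15 0.07]
lipend [3.49 1.4 ] [ 0.08 -1.51]
crumb1 [0.84 1.37] [-0.26  0.07]
crumb2 [1.44 2.27] [-0.15 -1.41]
crumb3 [210.3  -40.41] [532.4   25.08]
gold [0.52511545 0.10423297 0.026     ] 0.041239658068657564
red [0.5039889  0.06806329 0.026     ] 0.01815737513069173
blue [0.55191906 0.03300218 0.026     ] 0.04285216839565723
[0.52147021 0.06315473 0.038     ]
```

View pics/t21.png

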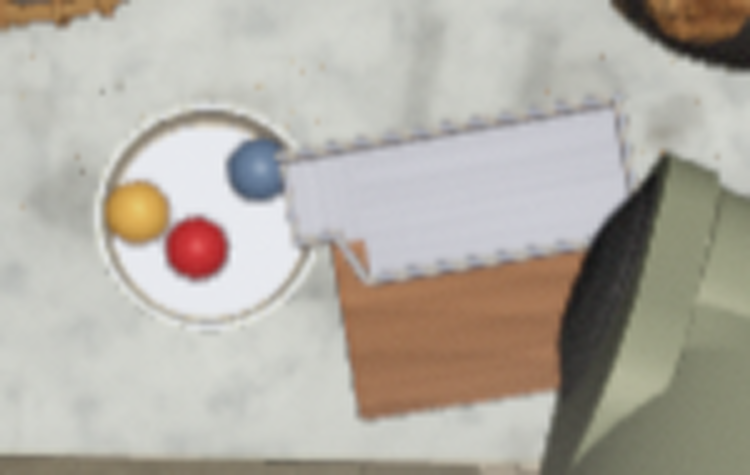

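```bash
python3 -c "
from h import *
print(job.job_done())"
```

```text
the job is handed in; nothing more can be done
None
```

I levelled the stand, set the dish under the mouth and cleared the jam, and all three balls rolled out into the dish. The job was handed in at about 29 s of the 61 s allowed, with the arm clear of everything.

**Star handle:** I turned it clockwise 3.56 and then 0.82 rad. The tilt was changing at less than half the full rate over the second turn, so the feet were already sharing the weight. I then backed off 0.43 rad to get nearer the middle of the range. The estimated final value is 4.4–4.9, against the required 3.9–5.6.

**Dish:** I carried it by the rim, set it down, and pushed it in until it was under the lip. Its centre ended about 160 mm along the stand, against the 158 mm target, so it may not quite touch the board.

**Jam:** I pushed the red ball about 45 mm uphill and held it until the gold ball was out. Lifting the finger let red and blue follow.

**Last checks:**
- The chute is empty, and the balls lie about 41, 18 and 43 mm from the dish centre, under the 52 mm limit.
- The stand's features moved less than 0.3 mm since the levelling view, apart from a few points on the chute and counter that the tracker lost.
- I moved none of the other things on the counter and they looked undisturbed in the views I had, but I did not measure them at the end.

**Not confirmed directly:** I could not measure the load on each foot. "All four feet carry weight" rests on the change in tilt and the star angle. My absolute position measurements were only roughly consistent with level, with 2–5 mm leftover error.

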